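# Charge the dry box with drying tablets

## Robot

A 6-joint arm with a two-finger parallel gripper is mounted at the origin on the work surface. World frame = base frame: x ahead of the robot, y to its left, z up, the work surface at z = 0. Lengths are in mm, angles in rad, forces in N, time in s.
With the tool pointing down it reaches from about 200 to 875 mm from the base axis. Payload 3.4 kg.
Tool frame: the origin (TCP) lies midway between the tips of the shut fingers; the grasp point (between the pads) lies 19 mm behind it (bot.tcp_to_grasp is the distance from the TCP to the grasp point, in mm); z points along the fingers, y is the direction in which the jaws open and shut (so a half turn about z gives the same grasp; the last joint's range is limited). The gripper opens to 94 mm and grips with 3 to 60 N. Pads are 16 mm wide; open, the fingers measure 119 mm over their backs; the gripper's body (75 mm by 177 mm) begins 78 mm behind the grasp point.
Start: joints at [1.004, 0.276, 1.505, -0, 1.361, -0.121], TCP at [247.95, 518.831, 205.493] pointing down, gripper open.
Joint ranges: [-2.89, 2.89], [-0.75, 2.08], [0.22, 2.7], [-1.18, 4.32], [0.11, 2.71], [-2.7, 2.7]. Speed limits (rad/s): [2.57, 2.57, 3.14, 3.14, 3.14, 3.14].

## Interface

Orientations are given as a unit quaternion [x, y, z, w].
In Python, from plant import bot gives the robot as it stands.
- The arm moves only by the tool apply_moves, never from a script. Its argument "rows" is a list of rows, each an object with "xyz": the shift along the tool's x, y, z in cm, a list of three; "yaw": the turn about the tool's z in degrees; "hand": the opening in per cent of the stroke, from 0 (shut) to 100 (fully open). In form: [{"xyz": [tx, ty, tz], "yaw": yaw, "hand": hand}, ...]. A call has 1 to 8 rows; each row shifts and turns the commanded pose from where the row before left it, along the tool's axes as they then stand; what a row does not reach is not made up. A row lasts 1/8 s, in which the tool goes at most 62.5 mm and 10.7 degrees, less where a joint would pass 70% of its speed; a pose out of reach is approached as far as the arm can. A call is refused whole if a number of a shift passes 6.25 or a number of a turn 10.7, either way. A call with a gripper value outside its range is refused whole. The fingers move at their own pace and stop on an object; "newtons" is the grip in N (left out, the last holds). Time passes only in rows, so rows that do not move let the fingers close. It gives the time, the measured TCP pose, the force and the opening at its end, in the units of the state.
- bot.sense(): the state, without advancing time (a new reading comes with each control period).
- bot.snapshot(name): name is "scene" or "top" or "wrist"; returns the picture (400x640x3 uint8, red, green, blue); there is no depth.
- bot.camera_model(name): a dict with "K" (3x3 intrinsics, pixels), "D" ([k1, k2, p1, p2, k3] as OpenCV has them; the pictures are not rectified), "camera_from_world" (4x4, takes a point from world to camera coordinates). Camera axes: x right, y up, looking along -z (the intrinsics and any distortion apply to the point x, -y, -z); pixel columns grow to the right and rows downward; lengths in mm; the calibration is good to about 2 mm. A picture is of the moment at which its call begins: read the wrist's pose just before it. camera_model takes no time and is no camera call; for the wrist camera it gives the pose at the moment of the call.
- bot.hand_in(): hands the job in, once; it reports no verdict.
The state is a dict: "clock": time; "qpos": joint angles; "qvel": joint speeds; "joint_efforts": joint torques, N m; "ee_pos": TCP position; "ee_rot": TCP orientation; "contact_force": force on the tool from outside, world axes, zero at the start; "ft_torque": the same for the moment, N m; "finger_gap": opening from 0.0 (shut) to 1.0 (fully open).
Only numpy, scipy, OpenCV 4.12 (cv2) and the standard library are available. Lean on these libraries where they do the work, as an engineer would, in place of code of your own. Each camera call takes 0.05 s, during which the arm holds its last target.

## Task

Charge the opened dry box: take the open tube of drying tablets out of the slant rack and, from low over the steel pan, shake the eight tablets out evenly, so that all lie in the pan, at least two in each of its three bays and none heaped above the rim. Do not touch the tablets with the gripper. Then lay the empty tube back in its own place in the rack, the same way round, without dropping it, and leave everything else where it is.

Things in the scene. Friction and masses are not known exactly. Their poses are not given: they have to be found in the camera images.
- tube: The open shaker tube: clear plastic, 39 mm outside diameter, 34 mm bore, 170 mm long, one end closed, the other an open mouth; 60 g. Origin at mid-length on its axis; its x axis runs from mouth (x = -85 mm) to closed end. It starts in one of the rack's two lanes, slanted 0.21 rad mouth up and roughly towards the robot, middle 78 mm high, eight tablets in a row at its closed end.
- tube_mouth (a point): Centre of the tube's open mouth. Mouth up, the tablets stay in. Mouth down by 13 to 20 degrees they stay put until the tube is shaken along its axis: a jerk back (10 to 30 mm in about 0.1 s) and a slower return walk them 3 to 15 mm nearer the mouth, and they drop one or two at a time, some 2 cm beyond it. Beyond 30 to 40 degrees they slide out by themselves, in a rush.
- tube_base (a point): Centre of the outer face of the closed end of the shaker tube (the closed end is 4 mm thick)
- rack: Grey slant rack, fixed, foot 172 x 184 mm, origin on the bench under the tubes' middle, -x towards the robot. Two lanes along x at y = -52 and +52 mm. Per lane a tube lies in two open V notches, 50 mm either side of its middle (flanks 45 degrees), slanted 0.21 rad down to +x, an end stop 2 mm past its closed end; 80 mm free between the notches, 45 mm free under the middle. Tubes lift straight up.
- drybase: Base of the dry box, fixed: grey plinth 170 (x) x 296 (y) x 12 mm carrying an open stainless desiccant pan 126 (x) x 246 (y) mm, walls 2.5 mm, rim 40 mm above the bench, floor at 14 mm. Two pressed cross ribs 7 mm high, 5 mm wide, at y = -41 and +41 mm, part the pan into three bays along y (bay centres y = -82, 0, +82 mm). Origin under its centre, on the bench.
- tab1: One of the eight pale clay drying tablets, a disc 24 mm across and 14 mm thick, 10 g. Origin at its centre, x along its axis.
- tab2: One of the eight pale clay drying tablets, a disc 24 mm across and 14 mm thick, 10 g. Origin at its centre, x along its axis.
- tab3: One of the eight pale clay drying tablets, a disc 24 mm across and 14 mm thick, 10 g. Origin at its centre, x along its axis.
- tab4: One of the eight pale clay drying tablets, a disc 24 mm across and 14 mm thick, 10 g. Origin at its centre, x along its axis.
- tab5: One of the eight pale clay drying tablets, a disc 24 mm across and 14 mm thick, 10 g. Origin at its centre, x along its axis.
- tab6: One of the eight pale clay drying tablets, a disc 24 mm across and 14 mm thick, 10 g. Origin at its centre, x along its axis.
- tab7: One of the eight pale clay drying tablets, a disc 24 mm across and 14 mm thick, 10 g. Origin at its centre, x along its axis.
- tab8: One of the eight pale clay drying tablets, a disc 24 mm across and 14 mm thick, 10 g. Origin at its centre, x along its axis.
- capped: Bystander: a full tube of the same size closed with a white screw cap, lying in the rack's other lane. Origin at mid-length on the axis, x towards the end away from the cap.
- oil: Bystander: small amber immersion-oil bottle standing, 38 mm across, 75 mm tall. Origin under its centre.
- objective: Bystander: steel microscope objective standing, 32 mm across, 58 mm tall. Origin under its centre.
- tweezers: Bystander: steel tweezers lying flat, 125 mm long, about 8 mm high. Origin under the middle.

How it is judged (in metres and radians):
On the way, in this order (a step that is already met when the one before it is completed fails the run):
1. the open tube is lifted out of the rack with all eight tablets in it (distance of tube from where it was at the start of the episode above 0.05 m and contact force between the fingers and tube above 0.5 N and distance between each of tab1, tab2, tab3, tab4, tab5, tab6, tab7, tab8 and tube below 0.09 m), for 0.1 s.
2. all eight tablets are in the pan, at least two in each bay and none heaped above the rim, with the tube still in the gripper (x of tab1 in the frame of drybase between -0.063 and 0.063 m and y of tab1 in the frame of drybase between -0.123 and 0.123 m and z of tab1 in the frame of drybase between 0.012 and 0.045 m and x of tab2 in the frame of drybase between -0.063 and 0.063 m and y of tab2 in the frame of drybase between -0.123 and 0.123 m and z of tab2 in the frame of drybase between 0.012 and 0.045 m and x of tab3 in the frame of drybase between -0.063 and 0.063 m and y of tab3 in the frame of drybase between -0.123 and 0.123 m and z of tab3 in the frame of drybase between 0.012 and 0.045 m and x of tab4 in the frame of drybase between -0.063 and 0.063 m and y of tab4 in the frame of drybase between -0.123 and 0.123 m and z of tab4 in the frame of drybase between 0.012 and 0.045 m and x of tab5 in the frame of drybase between -0.063 and 0.063 m and y of tab5 in the frame of drybase between -0.123 and 0.123 m and z of tab5 in the frame of drybase between 0.012 and 0.045 m and x of tab6 in the frame of drybase between -0.063 and 0.063 m and y of tab6 in the frame of drybase between -0.123 and 0.123 m and z of tab6 in the frame of drybase between 0.012 and 0.045 m and x of tab7 in the frame of drybase between -0.063 and 0.063 m and y of tab7 in the frame of drybase between -0.123 and 0.123 m and z of tab7 in the frame of drybase between 0.012 and 0.045 m and x of tab8 in the frame of drybase between -0.063 and 0.063 m and y of tab8 in the frame of drybase between -0.123 and 0.123 m and z of tab8 in the frame of drybase between 0.012 and 0.045 m and ((y of tab1 in the frame of drybase below -0.041 m and y of any of tab2, tab3, tab4, tab5, tab6, tab7, tab8 in the frame of drybase below -0.041 m) or (y of tab2 in the frame of drybase below -0.041 m and y of any of tab3, tab4, tab5, tab6, tab7, tab8 in the frame of drybase below -0.041 m) or (y of tab3 in the frame of drybase below -0.041 m and y of any of tab4, tab5, tab6, tab7, tab8 in the frame of drybase below -0.041 m) or (y of tab4 in the frame of drybase below -0.041 m and y of any of tab5, tab6, tab7, tab8 in the frame of drybase below -0.041 m) or (y of tab5 in the frame of drybase below -0.041 m and y of any of tab6, tab7, tab8 in the frame of drybase below -0.041 m) or (y of tab6 in the frame of drybase below -0.041 m and y of any of tab7, tab8 in the frame of drybase below -0.041 m) or (y of tab7 in the frame of drybase below -0.041 m and y of tab8 in the frame of drybase below -0.041 m)) and ((y of tab1 in the frame of drybase between -0.041 and 0.041 m and (y of tab2 in the frame of drybase between -0.041 and 0.041 m or y of tab3 in the frame of drybase between -0.041 and 0.041 m or y of tab4 in the frame of drybase between -0.041 and 0.041 m or y of tab5 in the frame of drybase between -0.041 and 0.041 m or y of tab6 in the frame of drybase between -0.041 and 0.041 m or y of tab7 in the frame of drybase between -0.041 and 0.041 m or y of tab8 in the frame of drybase between -0.041 and 0.041 m)) or (y of tab2 in the frame of drybase between -0.041 and 0.041 m and (y of tab3 in the frame of drybase between -0.041 and 0.041 m or y of tab4 in the frame of drybase between -0.041 and 0.041 m or y of tab5 in the frame of drybase between -0.041 and 0.041 m or y of tab6 in the frame of drybase between -0.041 and 0.041 m or y of tab7 in the frame of drybase between -0.041 and 0.041 m or y of tab8 in the frame of drybase between -0.041 and 0.041 m)) or (y of tab3 in the frame of drybase between -0.041 and 0.041 m and (y of tab4 in the frame of drybase between -0.041 and 0.041 m or y of tab5 in the frame of drybase between -0.041 and 0.041 m or y of tab6 in the frame of drybase between -0.041 and 0.041 m or y of tab7 in the frame of drybase between -0.041 and 0.041 m or y of tab8 in the frame of drybase between -0.041 and 0.041 m)) or (y of tab4 in the frame of drybase between -0.041 and 0.041 m and (y of tab5 in the frame of drybase between -0.041 and 0.041 m or y of tab6 in the frame of drybase between -0.041 and 0.041 m or y of tab7 in the frame of drybase between -0.041 and 0.041 m or y of tab8 in the frame of drybase between -0.041 and 0.041 m)) or (y of tab5 in the frame of drybase between -0.041 and 0.041 m and (y of tab6 in the frame of drybase between -0.041 and 0.041 m or y of tab7 in the frame of drybase between -0.041 and 0.041 m or y of tab8 in the frame of drybase between -0.041 and 0.041 m)) or (y of tab6 in the frame of drybase between -0.041 and 0.041 m and (y of tab7 in the frame of drybase between -0.041 and 0.041 m or y of tab8 in the frame of drybase between -0.041 and 0.041 m)) or (y of tab7 in the frame of drybase between -0.041 and 0.041 m and y of tab8 in the frame of drybase between -0.041 and 0.041 m)) and ((y of tab1 in the frame of drybase above 0.041 m and y of any of tab2, tab3, tab4, tab5, tab6, tab7, tab8 in the frame of drybase above 0.041 m) or (y of tab2 in the frame of drybase above 0.041 m and y of any of tab3, tab4, tab5, tab6, tab7, tab8 in the frame of drybase above 0.041 m) or (y of tab3 in the frame of drybase above 0.041 m and y of any of tab4, tab5, tab6, tab7, tab8 in the frame of drybase above 0.041 m) or (y of tab4 in the frame of drybase above 0.041 m and y of any of tab5, tab6, tab7, tab8 in the frame of drybase above 0.041 m) or (y of tab5 in the frame of drybase above 0.041 m and y of any of tab6, tab7, tab8 in the frame of drybase above 0.041 m) or (y of tab6 in the frame of drybase above 0.041 m and y of any of tab7, tab8 in the frame of drybase above 0.041 m) or (y of tab7 in the frame of drybase above 0.041 m and y of tab8 in the frame of drybase above 0.041 m)) and contact force between the fingers and tube above 0.5 N), for 0.2 s.
At the end, for the whole second after the job is handed in: All eight tablets rest in the pan, at least two (by their centres) in each of the three bays, none heaped above the rim (no centre over 45 mm above the bench); the empty tube lies released and at rest in its own lane of the rack, both ends within 25 mm of where they started (x of tab1 in the frame of drybase between -0.063 and 0.063 m and y of tab1 in the frame of drybase between -0.123 and 0.123 m and z of tab1 in the frame of drybase between 0.012 and 0.045 m and x of tab2 in the frame of drybase between -0.063 and 0.063 m and y of tab2 in the frame of drybase between -0.123 and 0.123 m and z of tab2 in the frame of drybase between 0.012 and 0.045 m and x of tab3 in the frame of drybase between -0.063 and 0.063 m and y of tab3 in the frame of drybase between -0.123 and 0.123 m and z of tab3 in the frame of drybase between 0.012 and 0.045 m and x of tab4 in the frame of drybase between -0.063 and 0.063 m and y of tab4 in the frame of drybase between -0.123 and 0.123 m and z of tab4 in the frame of drybase between 0.012 and 0.045 m and x of tab5 in the frame of drybase between -0.063 and 0.063 m and y of tab5 in the frame of drybase between -0.123 and 0.123 m and z of tab5 in the frame of drybase between 0.012 and 0.045 m and x of tab6 in the frame of drybase between -0.063 and 0.063 m and y of tab6 in the frame of drybase between -0.123 and 0.123 m and z of tab6 in the frame of drybase between 0.012 and 0.045 m and x of tab7 in the frame of drybase between -0.063 and 0.063 m and y of tab7 in the frame of drybase between -0.123 and 0.123 m and z of tab7 in the frame of drybase between 0.012 and 0.045 m and x of tab8 in the frame of drybase between -0.063 and 0.063 m and y of tab8 in the frame of drybase between -0.123 and 0.123 m and z of tab8 in the frame of drybase between 0.012 and 0.045 m and ((y of tab1 in the frame of drybase below -0.041 m and y of any of tab2, tab3, tab4, tab5, tab6, tab7, tab8 in the frame of drybase below -0.041 m) or (y of tab2 in the frame of drybase below -0.041 m and y of any of tab3, tab4, tab5, tab6, tab7, tab8 in the frame of drybase below -0.041 m) or (y of tab3 in the frame of drybase below -0.041 m and y of any of tab4, tab5, tab6, tab7, tab8 in the frame of drybase below -0.041 m) or (y of tab4 in the frame of drybase below -0.041 m and y of any of tab5, tab6, tab7, tab8 in the frame of drybase below -0.041 m) or (y of tab5 in the frame of drybase below -0.041 m and y of any of tab6, tab7, tab8 in the frame of drybase below -0.041 m) or (y of tab6 in the frame of drybase below -0.041 m and y of any of tab7, tab8 in the frame of drybase below -0.041 m) or (y of tab7 in the frame of drybase below -0.041 m and y of tab8 in the frame of drybase below -0.041 m)) and ((y of tab1 in the frame of drybase between -0.041 and 0.041 m and (y of tab2 in the frame of drybase between -0.041 and 0.041 m or y of tab3 in the frame of drybase between -0.041 and 0.041 m or y of tab4 in the frame of drybase between -0.041 and 0.041 m or y of tab5 in the frame of drybase between -0.041 and 0.041 m or y of tab6 in the frame of drybase between -0.041 and 0.041 m or y of tab7 in the frame of drybase between -0.041 and 0.041 m or y of tab8 in the frame of drybase between -0.041 and 0.041 m)) or (y of tab2 in the frame of drybase between -0.041 and 0.041 m and (y of tab3 in the frame of drybase between -0.041 and 0.041 m or y of tab4 in the frame of drybase between -0.041 and 0.041 m or y of tab5 in the frame of drybase between -0.041 and 0.041 m or y of tab6 in the frame of drybase between -0.041 and 0.041 m or y of tab7 in the frame of drybase between -0.041 and 0.041 m or y of tab8 in the frame of drybase between -0.041 and 0.041 m)) or (y of tab3 in the frame of drybase between -0.041 and 0.041 m and (y of tab4 in the frame of drybase between -0.041 and 0.041 m or y of tab5 in the frame of drybase between -0.041 and 0.041 m or y of tab6 in the frame of drybase between -0.041 and 0.041 m or y of tab7 in the frame of drybase between -0.041 and 0.041 m or y of tab8 in the frame of drybase between -0.041 and 0.041 m)) or (y of tab4 in the frame of drybase between -0.041 and 0.041 m and (y of tab5 in the frame of drybase between -0.041 and 0.041 m or y of tab6 in the frame of drybase between -0.041 and 0.041 m or y of tab7 in the frame of drybase between -0.041 and 0.041 m or y of tab8 in the frame of drybase between -0.041 and 0.041 m)) or (y of tab5 in the frame of drybase between -0.041 and 0.041 m and (y of tab6 in the frame of drybase between -0.041 and 0.041 m or y of tab7 in the frame of drybase between -0.041 and 0.041 m or y of tab8 in the frame of drybase between -0.041 and 0.041 m)) or (y of tab6 in the frame of drybase between -0.041 and 0.041 m and (y of tab7 in the frame of drybase between -0.041 and 0.041 m or y of tab8 in the frame of drybase between -0.041 and 0.041 m)) or (y of tab7 in the frame of drybase between -0.041 and 0.041 m and y of tab8 in the frame of drybase between -0.041 and 0.041 m)) and ((y of tab1 in the frame of drybase above 0.041 m and y of any of tab2, tab3, tab4, tab5, tab6, tab7, tab8 in the frame of drybase above 0.041 m) or (y of tab2 in the frame of drybase above 0.041 m and y of any of tab3, tab4, tab5, tab6, tab7, tab8 in the frame of drybase above 0.041 m) or (y of tab3 in the frame of drybase above 0.041 m and y of any of tab4, tab5, tab6, tab7, tab8 in the frame of drybase above 0.041 m) or (y of tab4 in the frame of drybase above 0.041 m and y of any of tab5, tab6, tab7, tab8 in the frame of drybase above 0.041 m) or (y of tab5 in the frame of drybase above 0.041 m and y of any of tab6, tab7, tab8 in the frame of drybase above 0.041 m) or (y of tab6 in the frame of drybase above 0.041 m and y of any of tab7, tab8 in the frame of drybase above 0.041 m) or (y of tab7 in the frame of drybase above 0.041 m and y of tab8 in the frame of drybase above 0.041 m)) and linear speed of each of tab1, tab2, tab3, tab4, tab5, tab6, tab7, tab8, tube below 0.03 m/s and distance of each of tube_mouth, tube_base from where it was at the start of the episode below 0.025 m); the robot touches nothing.
It fails at once if the gripper touches a tablet (contact force between the fingers and tab1 above 0.5 N or contact force between the fingers and tab2 above 0.5 N or contact force between the fingers and tab3 above 0.5 N or contact force between the fingers and tab4 above 0.5 N or contact force between the fingers and tab5 above 0.5 N or contact force between the fingers and tab6 above 0.5 N or contact force between the fingers and tab7 above 0.5 N or contact force between the fingers and tab8 above 0.5 N).
It fails at once if a tablet falls from high up (faster than 1.9 m/s, a fall of some 18 cm) (linear speed of any of tab1, tab2, tab3, tab4, tab5, tab6, tab7, tab8 above 1.9 m/s).
It fails at once if the tube is dropped (moves at more than 0.45 m/s out of the gripper, a fall of some 10 mm) (contact force between the fingers and tube below 0.05 N and linear speed of tube above 0.45 m/s).
It fails at once if a bystander is shifted by more than 20 mm (distance of any of capped, oil, objective, tweezers from where it was at the start of the episode above 0.02 m).
It also fails if it takes over 72 s, if anything falls off the work surface, if the arm or the gripper's body presses on something with over 40 N, if the wrist force passes 120 N, or if a joint passes its speed limit or range.

## Working session

There is one attempt and no reset: what is moved stays moved. The work goes in short steps, Python scripts to look and compute and a tool call to move; the robot and the scene stay as the last step left them, time stands still between calls to the robot, and variables do not carry over. Pictures are saved under pics/ and viewed, and the job is handed in when it is done.

Besides the shell and the picture viewer there is one more tool, called after "Emit:" by a JSON object that holds its "op" and its "data". apply_moves: Moves the arm, as the interface text tells. Its arguments: {"type":"object","properties":{"rows":{"type":"array","items":{"type":"object","properties":{"xyz":{"type":"array","items":{"type":"number"}},"yaw":{"type":"number"},"hand":{"type":"number"}}}},"newtons":{"type":"number"}},"required":["rows"]}

```bash
ls; mkdir -p pics; python3 - <<'E'
from plant import bot
import cv2
print(bot.sense(), bot.tcp_to_grasp)
for n in ("scene","top","wrist"):
    im=bot.snapshot(n); cv2.imwrite(f"pics/a_{n}.png",im[:,:,::-1])
    m=bot.camera_model(n); print(n,m)
E
```

```text
pics
{'clock': 0.0, 'qpos': array([ 1.00398243e+00,  2.76585484e-01,  1.50610987e+00,  1.83742478e-05,
        1.36070950e+00, -1.20998356e-01]), 'qvel': array([-1.02320788e-03, -4.29379318e-04,  1.17573068e-04,  1.15363122e-03,
        6.78515735e-04, -8.22899501e-05]), 'joint_efforts': array([-3.45127155e-04, -4.04582047e+01, -2.37233341e+01,  7.00838026e-02,
        3.45850352e-02, -1.60551931e-04]), 'ee_pos': array([247.62749616, 518.31851745, 204.61945312]), 'ee_rot': array([ 2.21068169e-01,  9.75257937e-01, -8.50014088e-04, -3.13964370e-04]), 'contact_force': array([-0.26828421, -0.34184651,  0.31666483]), 'ft_torque': array([ 0.01354576, -0.01473721, -0.03410562]), 'finger_gap': 0.9963664344189069} 18.8
scene {'K': array([[398.01780271,   0.        , 318.14055732],
       [  0.        , 398.01780271, 196.67418977],
       [  0.        ,   0.        ,   1.        ]]), 'D': array([0.03204141, 0.        , 0.        , 0.        , 0.        ]), 'camera_from_world': array([[ 6.81691924e-01,  7.31541552e-01,  1.19615366e-02,
        -3.20788980e+02],
       [-4.23511577e-01,  3.81215
[... 739 characters left out ...]
03],
       [ 0.00000000e+00,  0.00000000e+00,  0.00000000e+00,
         1.00000000e+00]])}
wrist {'K': array([[296.59749174,   0.        , 317.23323712],
       [  0.        , 296.59749174, 203.42951719],
       [  0.        ,   0.        ,   1.        ]]), 'D': array([-0.04075011,  0.        ,  0.        ,  0.        ,  0.        ]), 'camera_from_world': array([[ 4.29683198e-01,  9.02978910e-01, -1.19884173e-03,
        -5.75605878e+02],
       [-8.72966918e-01,  4.15061788e-01, -2.56227382e-01,
         2.83124375e+01],
       [-2.30870329e-01,  1.11143150e-01,  9.66615793e-01,
        -3.89042596e+02],
       [ 0.00000000e+00,  0.00000000e+00,  0.00000000e+00,
         1.00000000e+00]])}
```

View pics/a_scene.png

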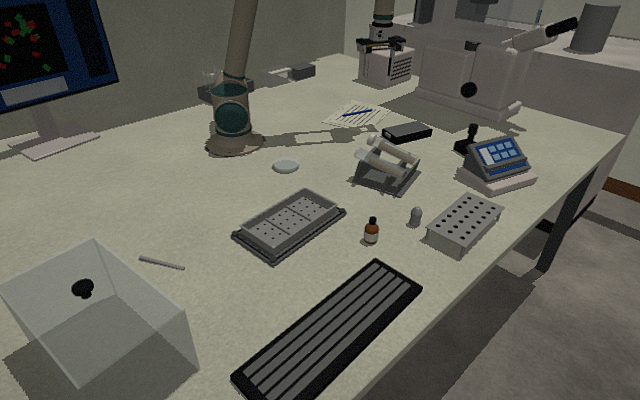

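View pics/a_top.png

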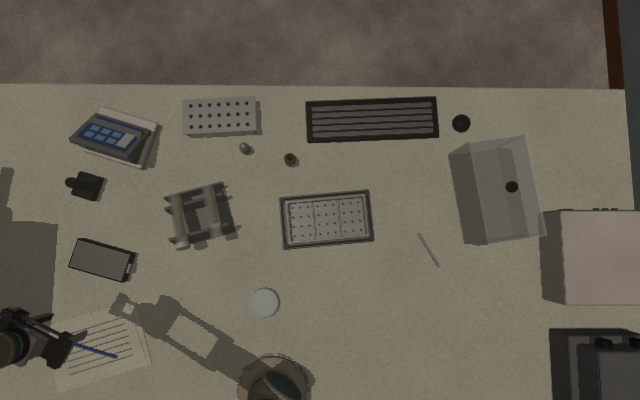

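View pics/a_wrist.png

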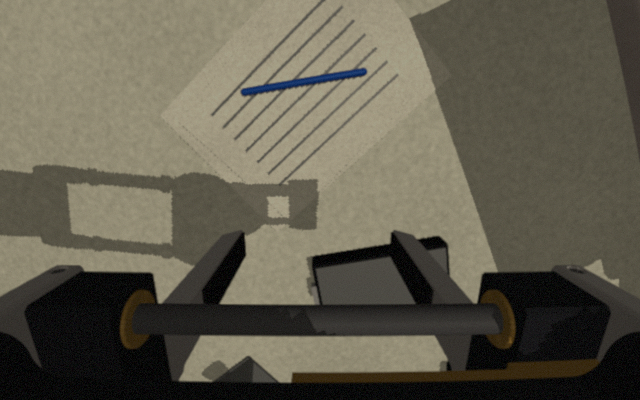

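```bash
python3 - <<'E'
import cv2
im=cv2.imread("pics/a_top.png"); cv2.imwrite("pics/a_top_z.png",cv2.resize(im[160:260,150:250],None,fx=6,fy=6,interpolation=cv2.INTER_CUBIC))
cv2.imwrite("pics/a_top_p.png",cv2.resize(im[180:260,270:390],None,fx=6,fy=6,interpolation=cv2.INTER_CUBIC))
im=cv2.imread("pics/a_scene.png"); cv2.imwrite("pics/a_scene_z.png",cv2.resize(im[120:200,340:440],None,fx=7,fy=7,interpolation=cv2.INTER_CUBIC))
E
```

```text
(no output)
```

View pics/a_top_z.png

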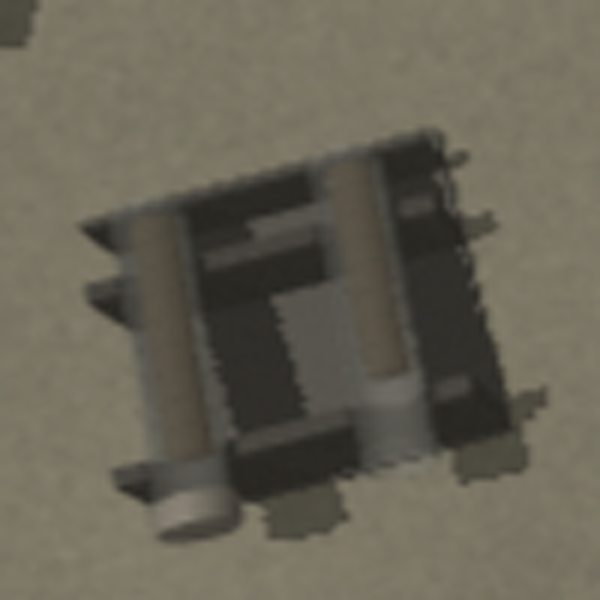

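View pics/a_top_p.png

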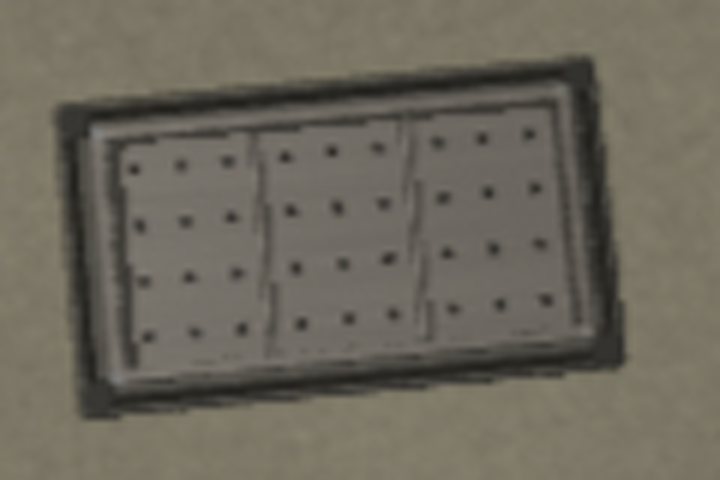

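View pics/a_scene_z.png

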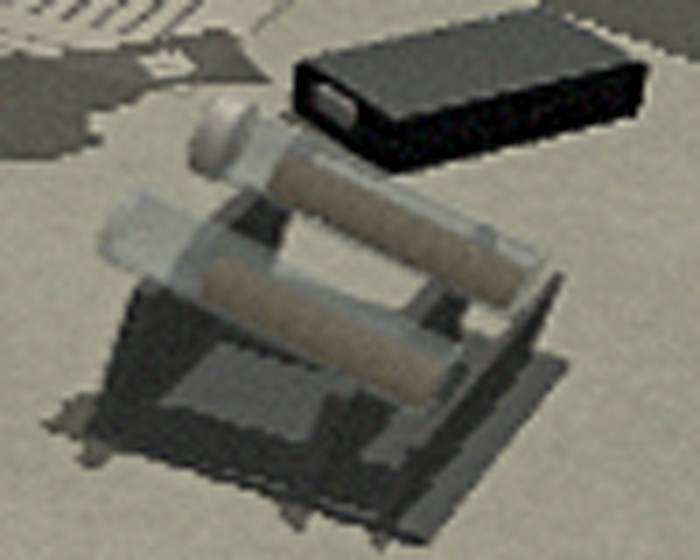

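```bash
cat > h.py <<'E'
import numpy as np, cv2
from plant import bot
from scipy.spatial.transform import Rotation as R
def ray(m,uv):
    p=cv2.undistortPoints(np.array([[uv]],float),m["K"],m["D"])[0,0]
    T=m["camera_from_world"]; Rm=T[:3,:3]; c=-Rm.T@T[:3,3]
    d=Rm.T@np.array([p[0],-p[1],-1.]); return c,d/np.linalg.norm(d)
def onz(m,uv,z):
    c,d=ray(m,uv); return c+d*(z-c[2])/d[2]
def tri(*mus):
    A=np.zeros((3,3));b=np.zeros(3);L=[]
    for m,uv in mus:
        c,d=ray(m,uv);P=np.eye(3)-np.outer(d,d);A+=P;b+=P@c;L.append((c,d))
    x=np.linalg.solve(A,b)
    return x,[round(float(np.linalg.norm(np.cross(x-c,d))),1) for c,d in L]
def proj(m,x):
    T=m["camera_from_world"];q=T[:3,:3]@x+T[:3,3]; q=np.array([q[0],-q[1],-q[2]])
    return cv2.projectPoints(q[None],np.zeros(3),np.zeros(3),m["K"],m["D"])[0][0,0]
def snap(n,f):
    m=bot.camera_model(n); im=bot.snapshot(n); cv2.imwrite(f"pics/{f}.png",im[:,:,::-1]); 
    import pickle; pickle.dump(m,open(f"pics/{f}.pkl","wb")); return m,im
def load(f):
    import pickle; return pickle.load(open(f"pics/{f}.pkl","rb"))
def st():
    s=bot.sense(); r=R.from_quat(s["ee_rot"]).as_matrix()
    print("t",round(s["clock"],2),"tcp",s["ee_pos"].round(1),"toolx",r[:,0].round(3),"toolz",r[:,2].round(3),"F",s["contact_force"].round(1),"gap",round(s["finger_gap"],3)); return s,r
E
python3 - <<'E'
from h import *
s=bot.camera_model("scene");t=bot.camera_model("top")
tz=lambda u,v:(150+u/6-.4,160+v/6-.4); sz=lambda u,v:(340+u/7-.4,120+v/7-.4); pz=lambda u,v:(270+u/6-.4,180+v/6-.4)
for n,a,b in (("closed",(352,160),(430,385)),("open",(387,378),(215,275))):
    print(n,tri((t,tz(*a)),(s,sz(*b))))
print([onz(t,tz(*p),0).round() for p in ((85,225),(440,130),(510,430))])
c=[onz(t,pz(*p),12).round(1) for p in ((60,110),(590,62),(622,365),(85,415))];print("plinth",c,np.mean(c,0))
c=[onz(t,pz(*p),40).round(1) for p in ((95,130),(568,85),(595,335),(118,385))];print("rim",c,np.mean(c,0))
print("oil",onz(t,(290,160),60),"obj",onz(t,(245,148),50))
E
```

```text
closed (array([633.59028442, 199.2875779 ,  61.898927  ]), [0.3, 0.3])
open (array([522.42445374, 175.80408074,  79.38804904]), [2.8, 2.8])
[array([606., 359.,   0.]), array([659., 169.,   0.]), array([496., 127.,   0.])]
plinth [array([603.4, -18.3,  12. ]), array([ 631. , -305.8,   12. ]), array([ 467.1, -321.3,   12. ]), array([440. , -33.7,  12. ])] [ 535.375 -169.775   12.   ]
rim [array([590. , -39.2,  40. ]), array([ 615.1, -289.7,   40. ]), array([ 483. , -302.6,   40. ]), array([456.4, -52.6,  40. ])] [ 536.125 -171.025   40.   ]
oil [718.70896379 -53.41299086  60.        ] obj [758.56962321  90.36140251  50.        ]
```

```bash
cat >> h.py <<'E'
def plan(target,dirdeg=None):
    s,r=st()
    a=np.degrees(np.arctan2(r[1,0],r[0,0])); 
    if dirdeg is not None:
        dy=-((dirdeg-a+180)%360-180); print("yaw deg",round(dy,2))
        a=dirdeg
    c,sn=np.cos(np.radians(a)),np.sin(np.radians(a))
    X=np.array([c,sn,0]);Z=np.array([0,0,-1.]);Y=np.cross(Z,X)
    d=(np.array(target)-s["ee_pos"])/10
    print("after-yaw shift cm",(X@d).round(2),(Y@d).round(2),(Z@d).round(2))
E
python3 - <<'E'
from h import *
m=bot.camera_model("wrist");s,r=st();T=m["camera_from_world"];c=-T[:3,:3].T@T[:3,3]
print("cam in tool",r.T@(c-s["ee_pos"]),"look",r.T@T[:3,:3].T@[0,0,-1])
plan((520,172,230),193.5)
E
```

```text
t 0.15 tcp [247.7 518.5 204.8] toolx [-0.902  0.431  0.   ] toolz [-0.001 -0.001 -1.   ] F [-0.5 -0.1 -0.6] gap 0.999
cam in tool [  73.26159565    1.10781708 -177.76659535] look [-2.56389244e-01  5.44519425e-04  9.66573463e-01]
t 0.15 tcp [247.7 518.5 204.8] toolx [-0.902  0.431  0.   ] toolz [-0.001 -0.001 -1.   ] F [-0.5 -0.1 -0.6] gap 0.999
yaw deg -39.04
after-yaw shift cm -18.39 -40.04 -2.52
```

Emit:
{"op": "apply_moves", "data": {"rows": [{"xyz": [0, 0, -0.6], "yaw": -9.8, "hand": 100}, {"xyz": [0, 0, -0.6], "yaw": -9.8, "hand": 100}, {"xyz": [0, 0, -0.6], "yaw": -9.8, "hand": 100}, {"xyz": [0, 0, -0.6], "yaw": -9.6, "hand": 100}]}}

```text
clock: 0.65
ee_pos: [247.8, 518.6, 229.3]
ee_rot: [-0.12, 0.993, -0.0, -0.0]
contact_force: [0.0, 0.1, 0.0]
finger_gap: 1.0
```

Emit:
{"op": "apply_moves", "data": {"rows": [{"xyz": [-3.55, -5, 0], "yaw": 0, "hand": 100}, {"xyz": [-3.55, -5, 0], "yaw": 0, "hand": 100}, {"xyz": [-3.55, -5, 0], "yaw": 0, "hand": 100}, {"xyz": [-3.55, -5, 0], "yaw": 0, "hand": 100}, {"xyz": [-3.55, -5, 0], "yaw": 0, "hand": 100}, {"xyz": [-3.55, -5, 0], "yaw": 0, "hand": 100}, {"xyz": [-3.55, -5, 0], "yaw": 0, "hand": 100}, {"xyz": [-3.55, -5, 0], "yaw": 0, "hand": 100}]}}

```text
clock: 1.65
ee_pos: [618.5, 194.4, 229.2]
ee_rot: [-0.117, 0.993, 0.0, -0.0]
contact_force: [-0.2, 0.5, -0.1]
finger_gap: 1.003
```

```bash
python3 - <<'E'
from h import *
plan((620,197,230),193.5)
snap("wrist","w1")
E
```

```text
t 1.65 tcp [618.5 194.4 229.2] toolx [-0.973 -0.233  0.   ] toolz [-0.  0. -1.] F [-0.2  0.5 -0.1] gap 1.003
yaw deg -0.06
after-yaw shift cm -0.21 0.22 -0.08
```

View pics/w1.png

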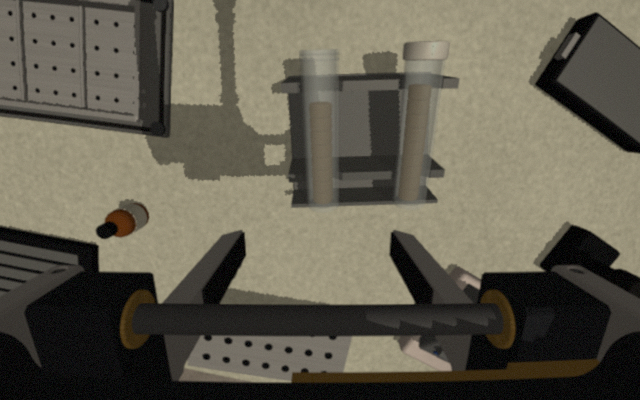

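Emit:
{"op": "apply_moves", "data": {"rows": [{"xyz": [4, 0, 0], "yaw": 0, "hand": 100}, {"xyz": [4, 0, 0], "yaw": 0, "hand": 100}, {"xyz": [0, 0, 0], "yaw": 0, "hand": 100}]}}

```text
clock: 2.08
ee_pos: [536.5, 176.8, 229.5]
ee_rot: [-0.117, 0.993, -0.0, -0.001]
contact_force: [0.9, 0.1, 0.7]
finger_gap: 0.997
```

```bash
python3 - <<'E'
from h import *
st()
snap("wrist","w2")
for f,b in (("w1",(30,215,260,480)),("w2",(80,330,240,480))):
    im=cv2.imread(f"pics/{f}.png"); cv2.imwrite(f"pics/{f}z.png",cv2.resize(im[b[0]:b[1],b[2]:b[3]],None,fx=3,fy=3,interpolation=cv2.INTER_CUBIC))
E
```

```text
t 2.08 tcp [536.5 176.8 229.5] toolx [-0.973 -0.233  0.002] toolz [-0.002 -0.    -1.   ] F [0.9 0.1 0.7] gap 0.997
```

View pics/w1z.png

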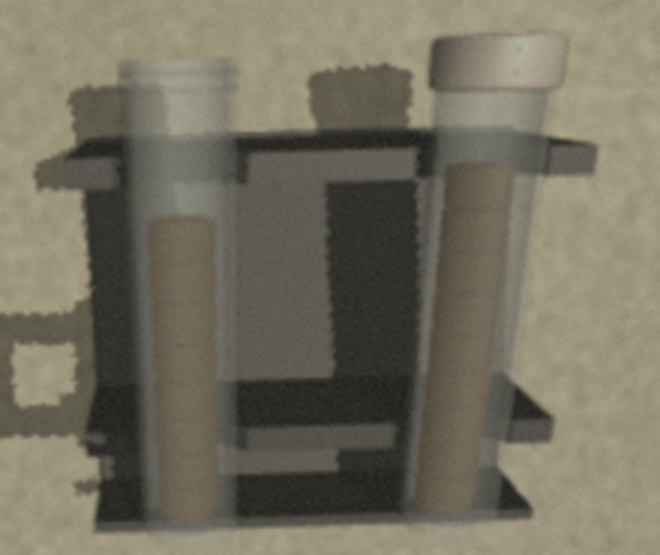

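View pics/w2z.png

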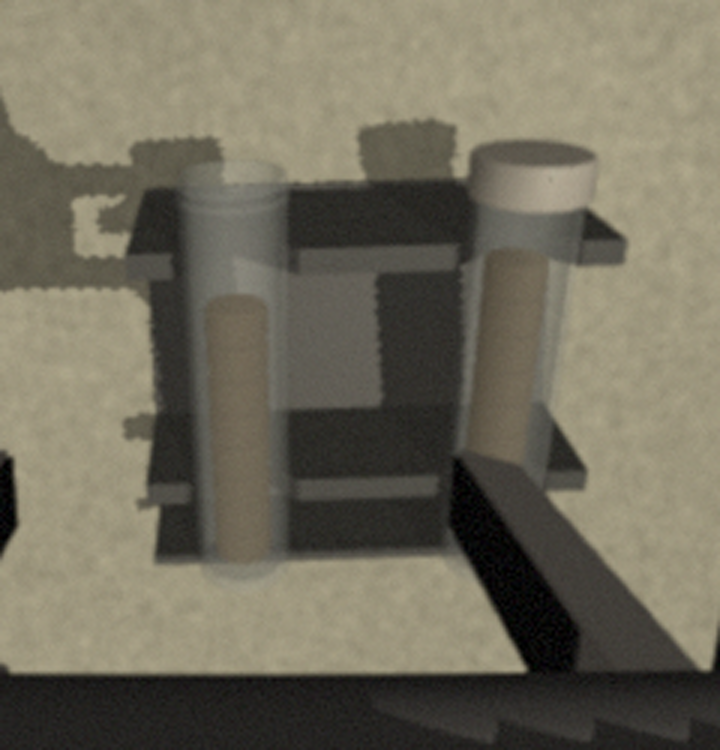

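```bash
python3 - <<'E'
from h import *
m1=load("w1");m2=load("w2");t=bot.camera_model("top");s=bot.camera_model("scene")
A=lambda u,v:(260+u/3-.33,30+v/3-.33);B=lambda u,v:(240+u/3-.33,80+v/3-.33)
for n,a,b in (("mouth",(176,68),(235,176)),("stackopen",(182,216),(236,298)),("stackclosed",(187,520),(242,562)),("tubeclosed",(190,530),(243,575)),
 ("pLT",(247,153),(300,250)),("pLB",(247,182),(300,272)),("pRT",(417,148),(457,247)),("pRB",(417,178),(457,268)),
 ("p2LT",(247,427),(300,478)),("p2RB",(395,445),(437,495)),("stopR",(97,528),(157,560)),("cap",(500,62),(535,175)),("ptoutT",(548,140),(585,235)),("ptoutR",(595,175),(623,262)),("outL",(70,160),(130,255))):
    x,e=tri((m1,A(*a)),(m2,B(*b))); print(n,x.round(1),e)
E
```

```text
mouth [478.8 163.2  87.2] [0.9, 0.9]
stackopen [523.2 175.3  73.6] [0.0, 0.0]
stackclosed [633.9 204.5  64.7] [0.1, 0.1]
tubeclosed [635.6 205.7  72.7] [0.2, 0.2]
pLT [498.8 192.5  85.2] [0.6, 0.6]
pLB [507.2 195.1  79.9] [0.6, 0.6]
pRT [484.  247.2  88.2] [0.1, 0.1]
pRB [491.9 251.7  80.3] [0.1, 0.1]
p2LT [592.6 219.   61.6] [0.5, 0.5]
p2RB [585.6 276.2  64.4] [0.0, 0.0]
stopR [650.7 170.   46.6] [0.0, 0.0]
cap [453.4 264.4  94.7] [0.2, 0.2]
ptoutT [469.1 292.3  82.8] [0.9, 0.9]
ptoutR [475.  313.   77.5] [0.3, 0.3]
outL [515.  133.7  83.7] [0.2, 0.2]
```

```bash
python3 - <<'E'
from h import *
plan((557,184,59),195)
E
```

```text
t 2.12 tcp [538.5 177.2 229.7] toolx [-0.973 -0.233 -0.   ] toolz [ 0.  0. -1.] F [ 0.   0.  -0.2] gap 0.996
yaw deg -1.54
after-yaw shift cm -1.96 0.18 17.07
```

Emit:
{"op": "apply_moves", "data": {"rows": [{"xyz": [0, 0, 0], "yaw": -1.5, "hand": 100}, {"xyz": [-1.0, 0.1, 2], "yaw": 0, "hand": 100}, {"xyz": [-0.95, 0.1, 4], "yaw": 0, "hand": 100}, {"xyz": [0, 0, 4], "yaw": 0, "hand": 100}]}}

```text
clock: 2.62
ee_pos: [559.9, 184.9, 128.3]
ee_rot: [-0.131, 0.991, 0.0, 0.001]
contact_force: [0.2, -0.3, 0.1]
finger_gap: 1.002
```

```bash
python3 - <<'E'
from h import *
plan((557,184,59),195)
snap("wrist","w3");snap("scene","s3")
im=cv2.imread("pics/s3.png"); cv2.imwrite("pics/s3z.png",cv2.resize(im[80:210,330:450],None,fx=4,fy=4,interpolation=cv2.INTER_CUBIC))
E
```

```text
t 2.62 tcp [559.9 184.9 128.3] toolx [-0.966 -0.259 -0.002] toolz [ 0.002  0.001 -1.   ] F [ 0.2 -0.3  0.1] gap 1.002
yaw deg 0.02
after-yaw shift cm 0.3 -0.01 6.93
```

View pics/w3.png

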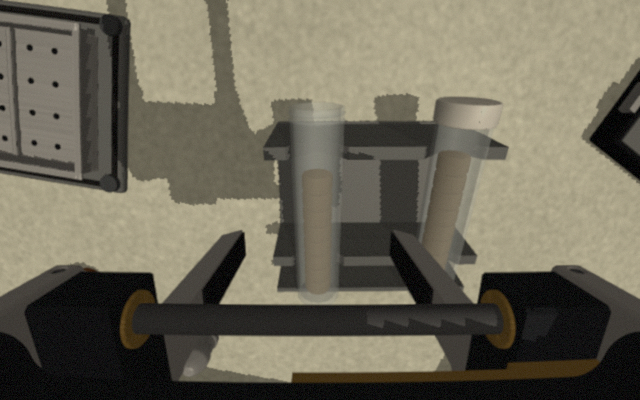

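View pics/s3z.png

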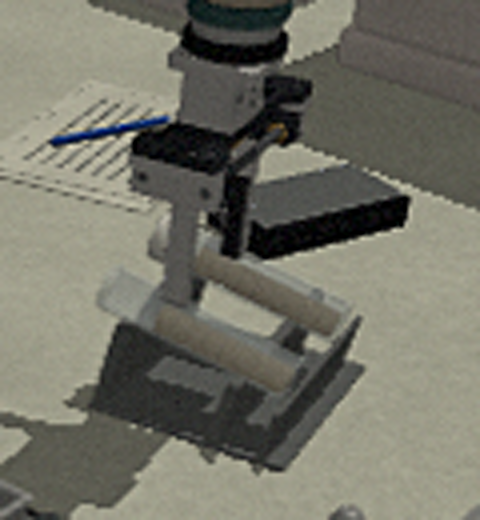

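Emit:
{"op": "apply_moves", "data": {"rows": [{"xyz": [0.15, 0, 3], "yaw": 0, "hand": 100}, {"xyz": [0.1, 0, 2.5], "yaw": 0, "hand": 100}, {"xyz": [0, 0, 1.4], "yaw": 0, "hand": 100}, {"xyz": [0, 0, 0], "yaw": 0, "hand": 50}, {"xyz": [0, 0, 0], "yaw": 0, "hand": 40}, {"xyz": [0, 0, 0], "yaw": 0, "hand": 20}, {"xyz": [0, 0, 0], "yaw": 0, "hand": 20}, {"xyz": [0, 0, 0], "yaw": 0, "hand": 20}], "newtons": 25}}

```text
clock: 3.72
ee_pos: [555.5, 183.7, 60.8]
ee_rot: [-0.13, 0.991, 0.0, 0.0]
contact_force: [0.3, -0.7, -0.4]
finger_gap: 0.499
```

```bash
python3 - <<'E'
from h import *
st()
snap("wrist","w4")
E
```

```text
t 3.73 tcp [555.5 183.7  60.8] toolx [-0.966 -0.258 -0.001] toolz [ 0.001  0.    -1.   ] F [ 0.3 -0.7 -0.4] gap 0.499
```

View pics/w4.png

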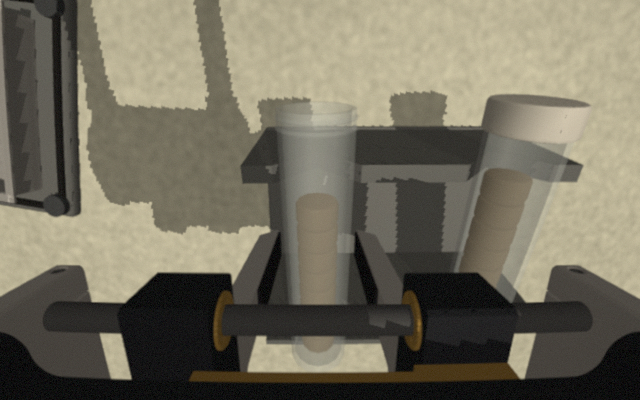

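Fingers stand on either side of the tube (u 275–365), tablets centred at u≈317; the jaws are still closing (gap 0.499).

Emit:
{"op": "apply_moves", "data": {"rows": [{"xyz": [0, 0, 0], "yaw": 0, "hand": 20}, {"xyz": [0, 0, 0], "yaw": 0, "hand": 20}, {"xyz": [0, 0, 0], "yaw": 0, "hand": 20}]}}

```text
clock: 4.15
ee_pos: [555.4, 183.5, 60.6]
ee_rot: [-0.13, 0.991, -0.0, 0.0]
contact_force: [-0.8, -0.8, 2.3]
finger_gap: 0.395
```

Emit:
{"op": "apply_moves", "data": {"rows": [{"xyz": [0, 0, 0], "yaw": 0, "hand": 20}, {"xyz": [0, 0, -1], "yaw": 0, "hand": 20}, {"xyz": [0, 0, -2], "yaw": 0, "hand": 20}, {"xyz": [0, 0, -2], "yaw": 0, "hand": 20}, {"xyz": [0, 0, -2], "yaw": 0, "hand": 20}, {"xyz": [0, 0, -1], "yaw": 0, "hand": 20}, {"xyz": [0, 0, 0], "yaw": 0, "hand": 20}]}}

```text
clock: 5.03
ee_pos: [555.7, 183.8, 141.1]
ee_rot: [-0.13, 0.991, 0.0, 0.001]
contact_force: [0.7, -0.3, -1.2]
finger_gap: 0.393
```

```bash
python3 - <<'E'
from h import *
st()
snap("wrist","w5");snap("scene","s5")
im=cv2.imread("pics/s5.png"); cv2.imwrite("pics/s5z.png",cv2.resize(im[80:210,330:450],None,fx=4,fy=4,interpolation=cv2.INTER_CUBIC))
E
```

```text
t 5.03 tcp [555.7 183.8 141.1] toolx [-0.966 -0.258 -0.001] toolz [ 0.001  0.001 -1.   ] F [ 0.7 -0.3 -1.2] gap 0.393
```

View pics/s5z.png

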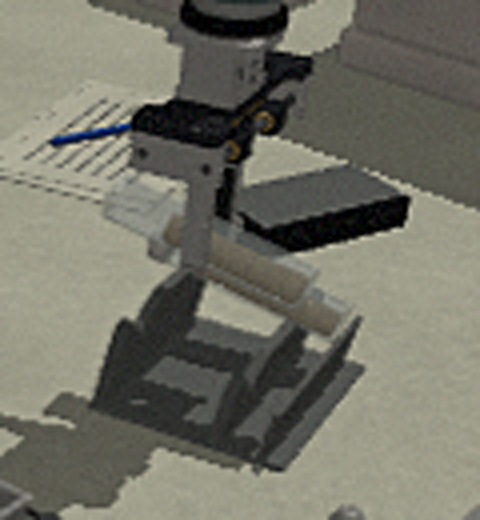

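View pics/w5.png

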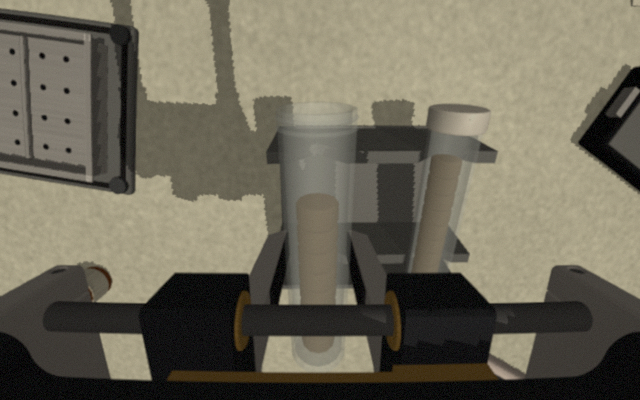

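Emit:
{"op": "apply_moves", "data": {"rows": [{"xyz": [3, 0, 0], "yaw": 0, "hand": 20}, {"xyz": [4, 0, 0], "yaw": 0, "hand": 20}, {"xyz": [4, 0, 0], "yaw": 0, "hand": 20}, {"xyz": [1, 0, 1], "yaw": 0, "hand": 20}, {"xyz": [0, 0, 2], "yaw": 0, "hand": 20}, {"xyz": [0, 0, 2], "yaw": 0, "hand": 20}, {"xyz": [0, 0, 0], "yaw": 0, "hand": 20}]}}

```text
clock: 6.0
ee_pos: [439.0, 152.5, 88.7]
ee_rot: [-0.13, 0.992, -0.0, -0.002]
contact_force: [-0.2, -0.1, -2.0]
finger_gap: 0.398
```

```bash
python3 - <<'E'
from h import *
st()
snap("wrist","w6");snap("scene","s6")
im=cv2.imread("pics/s6.png"); cv2.imwrite("pics/s6z.png",cv2.resize(im[80:210,330:450],None,fx=4,fy=4,interpolation=cv2.INTER_CUBIC))
E
```

```text
t 6.0 tcp [439.  152.5  88.7] toolx [-0.966 -0.258  0.003] toolz [-0.003 -0.001 -1.   ] F [-0.2 -0.1 -2. ] gap 0.398
```

View pics/s6z.png

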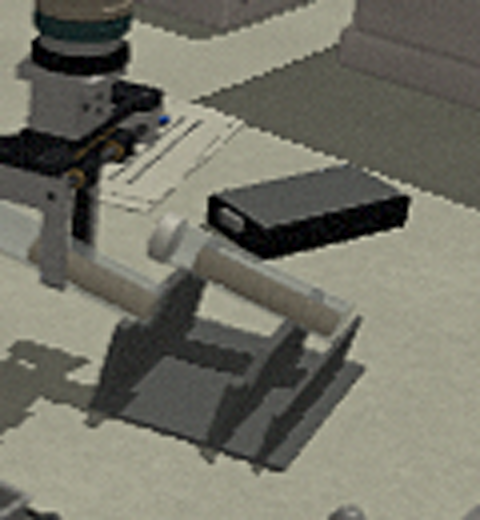

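View pics/w6.png

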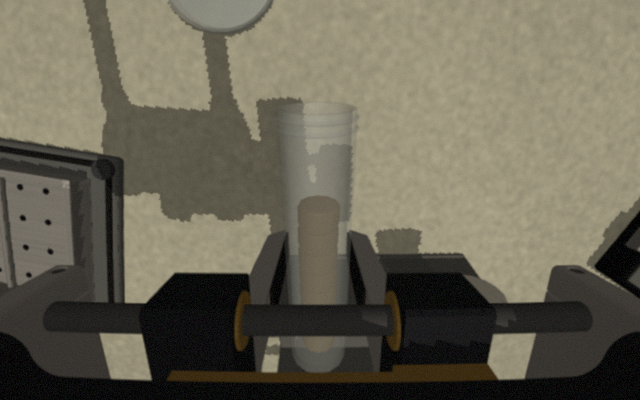

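Emit:
{"op": "apply_moves", "data": {"rows": [{"xyz": [0, 0, 0.7], "yaw": 0, "hand": 20}, {"xyz": [0, 0, 0.7], "yaw": 0, "hand": 20}, {"xyz": [0, 0, 0.7], "yaw": 0, "hand": 20}, {"xyz": [0, 0, 0], "yaw": 0, "hand": 20}]}}

```text
clock: 6.6
ee_pos: [438.7, 152.4, 68.9]
ee_rot: [-0.13, 0.991, -0.0, -0.001]
contact_force: [-1.5, -1.7, 1.9]
finger_gap: 0.396
```

```bash
python3 - <<'E'
from h import *
st()
snap("scene","s7")
im=cv2.imread("pics/s7.png"); cv2.imwrite("pics/s7z.png",cv2.resize(im[80:210,300:420],None,fx=4,fy=4,interpolation=cv2.INTER_CUBIC))
E
```

```text
t 6.6 tcp [438.7 152.4  68.9] toolx [-0.966 -0.258  0.001] toolz [-0.001 -0.    -1.   ] F [-1.5 -1.7  1.9] gap 0.396
```

View pics/s7z.png

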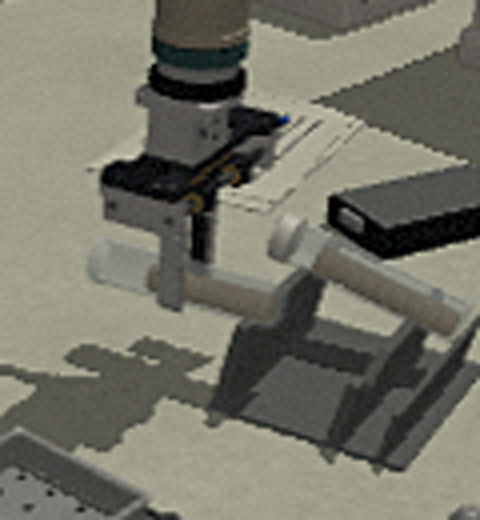

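Emit:
{"op": "apply_moves", "data": {"rows": [{"xyz": [0, 0, 0.6], "yaw": 0, "hand": 20}, {"xyz": [0, 0, 0.6], "yaw": 0, "hand": 20}, {"xyz": [0, 0, 0.6], "yaw": 0, "hand": 20}, {"xyz": [0, 0, 0], "yaw": 0, "hand": 20}]}}

```text
clock: 7.15
ee_pos: [439.5, 152.7, 50.9]
ee_rot: [-0.13, 0.991, 0.0, -0.0]
contact_force: [-0.6, -2.2, 0.7]
finger_gap: 0.395
```

```bash
python3 - <<'E'
from h import *
st()
snap("scene","s8");snap("top","t8");snap("wrist","w8")
im=cv2.imread("pics/s8.png"); cv2.imwrite("pics/s8z.png",cv2.resize(im[80:210,300:420],None,fx=4,fy=4,interpolation=cv2.INTER_CUBIC))
im=cv2.imread("pics/t8.png"); cv2.imwrite("pics/t8z.png",cv2.resize(im[180:290,140:260],None,fx=4,fy=4,interpolation=cv2.INTER_CUBIC))
E
```

```text
t 7.15 tcp [439.5 152.7  50.9] toolx [-0.966 -0.258  0.   ] toolz [-0.  0. -1.] F [-0.6 -2.2  0.7] gap 0.395
```

View pics/s8z.png

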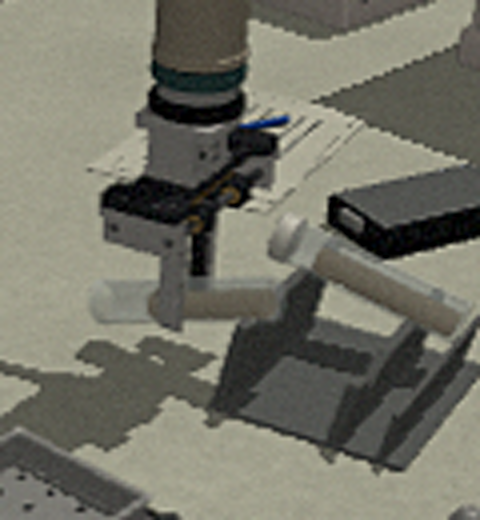

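View pics/w8.png

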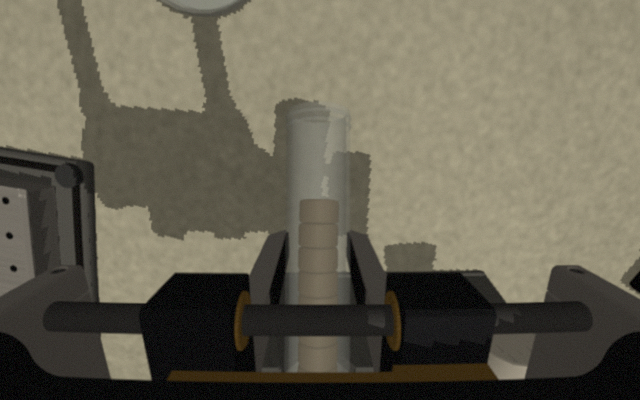

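View pics/t8z.png

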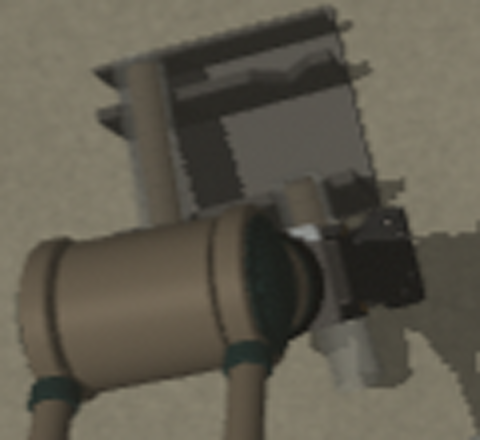

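```bash
python3 - <<'E'
from h import *
s=load("s8");w=load("w8")
print(tri((s,(324.6,154.6)),(w,(320,112))),tri((s,(338.4,155.1)),(w,(319,203))))
G=np.array([439.5,152.7,69.7])
for th in (8,12,16,20):
    a=np.radians(th);d=np.array([-.966*np.cos(a),-.259*np.cos(a),-np.sin(a)])
    print(th,proj(s,G+85*d).round(1),proj(w,G+85*d).round(1),"base",proj(s,G-85*d).round(1))
E
```

```text
(array([360.85620108, 133.07517547,  45.03165202]), [0.8, 0.8]) (array([412.14849629, 146.70375918,  59.1457075 ]), [0.1, 0.1])
8 [323.9 151.2] [316.9 103.7] base [368.8 158.4]
12 [324.1 152.8] [316.9 106.3] base [368.7 156.7]
16 [324.5 154.4] [316.9 109.5] base [368.4 155. ]
20 [324.9 156. ] [316.9 113.1] base [368.1 153.3]
```

Emit:
{"op": "apply_moves", "data": {"rows": [{"xyz": [0, 0, -0.5], "yaw": 0, "hand": 20}, {"xyz": [0, 0, -1.5], "yaw": 0, "hand": 20}, {"xyz": [0, 0, -2], "yaw": 0, "hand": 20}, {"xyz": [0, 0, -2], "yaw": 3, "hand": 20}, {"xyz": [0, 0, -1.5], "yaw": 3, "hand": 20}, {"xyz": [0, 0, -0.5], "yaw": 3, "hand": 20}, {"xyz": [0, 0, 0], "yaw": 0, "hand": 20}], "newtons": 45}}

```text
clock: 8.18
ee_pos: [440.0, 153.1, 132.2]
ee_rot: [-0.052, 0.999, 0.0, 0.001]
contact_force: [-0.1, -0.2, -1.6]
finger_gap: 0.395
```

```bash
python3 - <<'E'
from h import *
plan((639,-77,90),186)
E
```

```text
t 8.18 tcp [440.  153.1 132.2] toolx [-0.995 -0.105 -0.002] toolz [ 0.002  0.001 -1.   ] F [-0.1 -0.2 -1.6] gap 0.395
yaw deg -0.0
after-yaw shift cm -17.38 -24.96 4.22
```

Emit:
{"op": "apply_moves", "data": {"rows": [{"xyz": [-0.7, -1.5, 0], "yaw": 0, "hand": 20}, {"xyz": [-1.7, -2.8, 0], "yaw": 0, "hand": 20}, {"xyz": [-2.7, -4, 0], "yaw": 0, "hand": 20}, {"xyz": [-3.2, -4.4, 0], "yaw": 0, "hand": 20}, {"xyz": [-3.2, -4.4, 0], "yaw": 0, "hand": 20}, {"xyz": [-2.8, -4, 0], "yaw": 0, "hand": 20}, {"xyz": [-2.1, -2.7, 0], "yaw": 0, "hand": 20}, {"xyz": [-1, -1.2, 0], "yaw": 0, "hand": 20}]}}

```text
clock: 9.18
ee_pos: [639.4, -80.5, 130.4]
ee_rot: [-0.051, 0.999, -0.0, -0.0]
contact_force: [-0.5, 1.2, -2.1]
finger_gap: 0.392
```

```bash
python3 - <<'E'
from h import *
plan((639,-77,70),186)
snap("wrist","w9");snap("top","t9");snap("scene","s9")
im=cv2.imread("pics/t9.png"); cv2.imwrite("pics/t9z.png",cv2.resize(im[150:260,260:400],None,fx=5,fy=5,interpolation=cv2.INTER_CUBIC))
im=cv2.imread("pics/s9.png"); cv2.imwrite("pics/s9z.png",cv2.resize(im[130:280,220:420],None,fx=4,fy=4,interpolation=cv2.INTER_CUBIC))
E
```

```text
t 9.18 tcp [639.4 -80.5 130.4] toolx [-0.995 -0.102  0.001] toolz [-0.001 -0.    -1.   ] F [-0.5  1.2 -2.1] gap 0.392
yaw deg -0.14
after-yaw shift cm -0.0 0.36 6.04
```

View pics/w9.png

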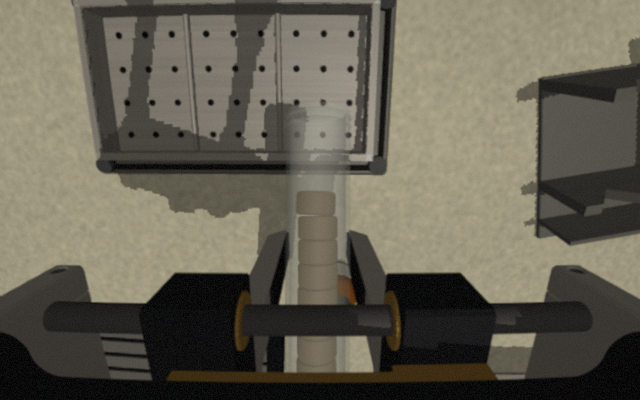

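View pics/t9z.png

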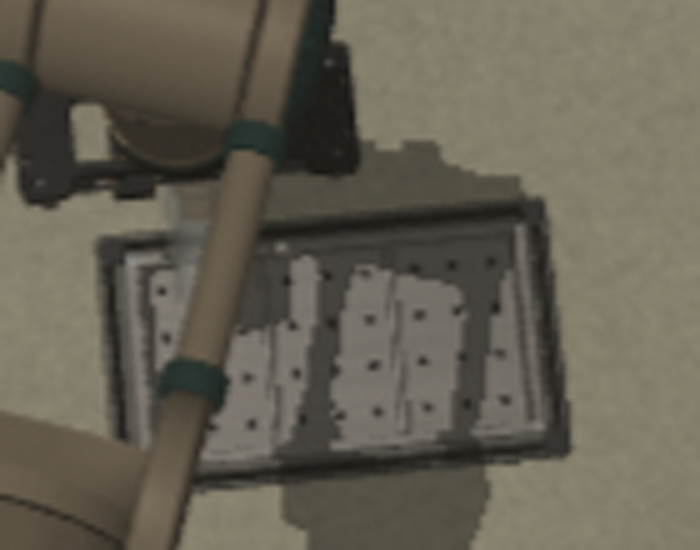

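View pics/s9z.png

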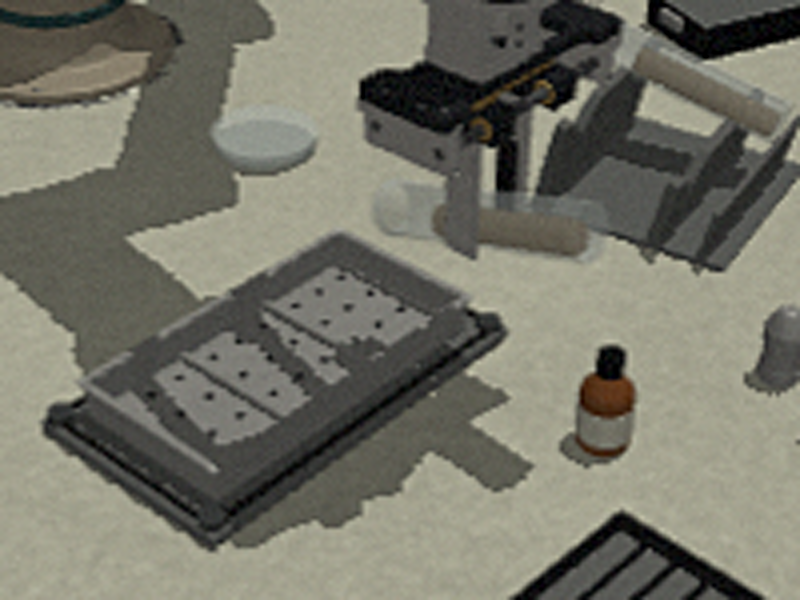

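```bash
cat >> h.py <<'E'
P=np.array([536.,-170.5]);YAW=0.104
def panf(x):
    c,s=np.cos(YAW),np.sin(YAW); d=np.array(x[:2])-P; return np.array([c*d[0]+s*d[1],-s*d[0]+c*d[1]]).round(1)
def w_of(px,py):
    c,s=np.cos(YAW),np.sin(YAW); return P+np.array([c*px-s*py,s*px+c*py])
E
python3 - <<'E'
from h import *
w=load("w9")
for uv in ((283,150),(278,15),(195,150),(187,15)): print("rib",panf(onz(w,uv,21)))
for uv in ((378,165),(107,165)): print("corner",panf(onz(w,uv,12)))
x=onz(w,(318,112),130+18.8-24);print("mouth",x,panf(x))
print(w_of(112,82),w_of(112,0),w_of(112,-82))
E
```

```text
rib [62.5 46.5]
rib [-54.3  45.1]
rib [ 62.1 -38.5]
rib [-55.5 -34.9]
corner [ 78.  140.1]
corner [  77.2 -135.3]
mouth [559.38787563 -87.92259094 124.8       ] [31.8 79.7]
[638.88221457 -77.31604255] [ 647.39484974 -158.87298611] [ 655.90748491 -240.42992967]
```

Emit:
{"op": "apply_moves", "data": {"rows": [{"xyz": [0, 0.5, 1.5], "yaw": 0, "hand": 20}, {"xyz": [0, 0.2, 2], "yaw": 0, "hand": 20}, {"xyz": [0, 0, 1.7], "yaw": 0, "hand": 20}, {"xyz": [0, 0, 0.8], "yaw": 0, "hand": 20}, {"xyz": [0, 0, 0], "yaw": 0, "hand": 20}]}}

```text
clock: 9.95
ee_pos: [637.1, -70.6, 70.8]
ee_rot: [-0.052, 0.999, 0.0, -0.001]
contact_force: [-0.2, -0.2, -0.8]
finger_gap: 0.394
```

Emit:
{"op": "apply_moves", "data": {"rows": [{"xyz": [-1.9, 0, -0.6], "yaw": 0, "hand": 20}, {"xyz": [0.5, 0, 0.2], "yaw": 0, "hand": 20}, {"xyz": [0.7, 0, 0.2], "yaw": 0, "hand": 20}, {"xyz": [0.7, 0, 0.2], "yaw": 0, "hand": 20}]}}

```text
clock: 10.45
ee_pos: [636.1, -71.0, 71.2]
ee_rot: [-0.052, 0.999, 0.0, -0.001]
contact_force: [0.3, 0.6, -0.6]
finger_gap: 0.398
```

```bash
python3 - <<'E'
from h import *
st()
snap("wrist","w10")
E
```

```text
t 10.45 tcp [636.1 -71.   71.2] toolx [-0.995 -0.104  0.001] toolz [-0.001  0.    -1.   ] F [ 0.3  0.6 -0.6] gap 0.398
```

View pics/w10.png

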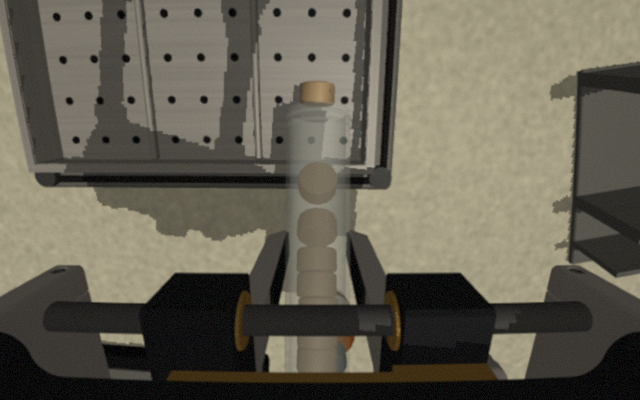

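Emit:
{"op": "apply_moves", "data": {"rows": [{"xyz": [0, 0, 0], "yaw": 0, "hand": 20}]}}

```text
clock: 10.62
ee_pos: [637.0, -71.1, 71.5]
ee_rot: [-0.052, 0.999, 0.0, -0.0]
contact_force: [1.2, 0.6, -0.9]
finger_gap: 0.393
```

```bash
python3 - <<'E'
from h import *
snap("wrist","w11");m,im=snap("scene","s11")
cv2.imwrite("pics/s11z.png",cv2.resize(im[130:280,220:420,::-1],None,fx=4,fy=4,interpolation=cv2.INTER_CUBIC))
E
```

```text
(no output)
```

View pics/w11.png

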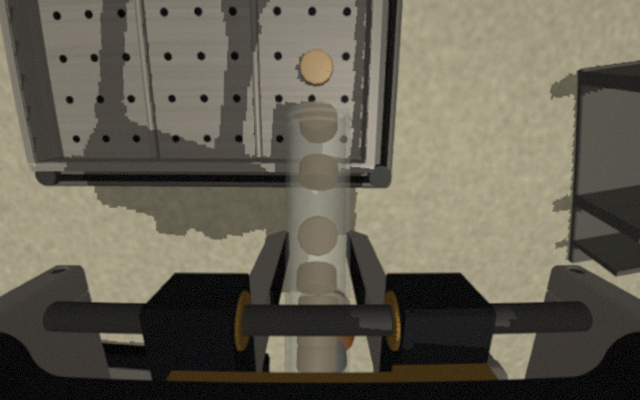

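View pics/s11z.png

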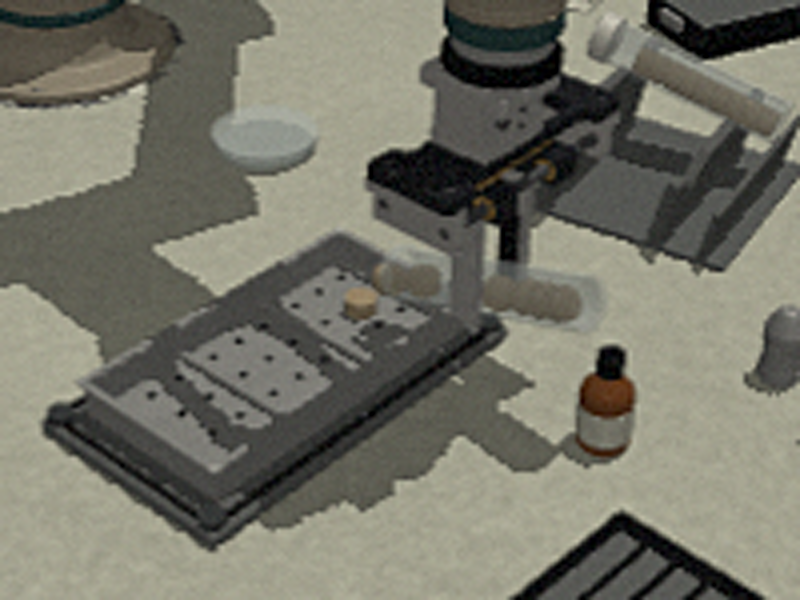

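```bash
python3 - <<'E'
from h import *
s=load("s11");w=load("w11")
G=np.array([637,-71.1,71.5+18.8]);c=np.array([-.995,-.104,0])
for th in (12,16,20,24,28):
    a=np.radians(th);d=c*np.cos(a)-np.array([0,0,np.sin(a)])
    print(th,proj(s,G+85*d).round(1),proj(w,G+85*d).round(1),"base",proj(s,G-85*d).round(1))
im=cv2.imread("pics/w11.png"); a=cv2.resize(im[50:350,240:400],None,fx=2,fy=2)
im=cv2.imread("pics/s11.png"); b=cv2.resize(im[175:225,305:380],None,fx=7,fy=7); 
cv2.imwrite("pics/w11z.png",a);cv2.imwrite("pics/s11y.png",b)
E
```

```text
12 [318. 195.] [316.4 106.3] base [367.5 208.4]
16 [318.4 196.9] [316.4 109.4] base [367.2 206.3]
20 [318.8 198.8] [316.5 113.1] base [366.8 204.3]
24 [319.4 200.7] [316.5 117.1] base [366.3 202.1]
28 [320.1 202.6] [316.5 121.4] base [365.6 200. ]
```

View pics/w11z.png

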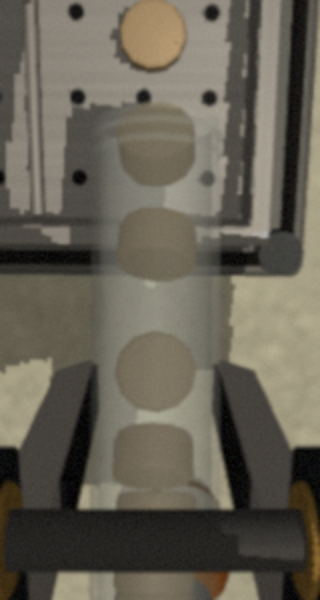

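View pics/s11y.png

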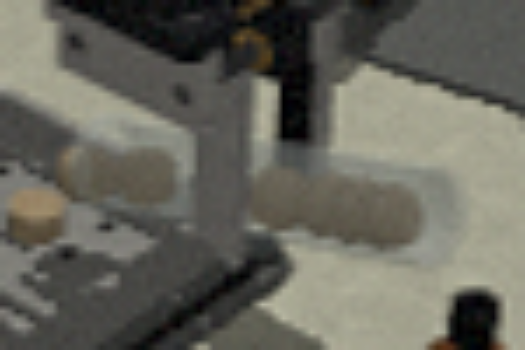

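Emit:
{"op": "apply_moves", "data": {"rows": [{"xyz": [0, 0, 0], "yaw": 0, "hand": 20}]}}

```text
clock: 10.85
ee_pos: [638.0, -71.0, 71.6]
ee_rot: [-0.052, 0.999, -0.0, 0.0]
contact_force: [0.2, 0.1, -1.2]
finger_gap: 0.395
```

```bash
python3 - <<'E'
from h import *
m,im=snap("wrist","w12")
cv2.imwrite("pics/w12z.png",cv2.resize(im[40:350,240:400,::-1],None,fx=2,fy=2))
E
```

```text
(no output)
```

View pics/w12z.png

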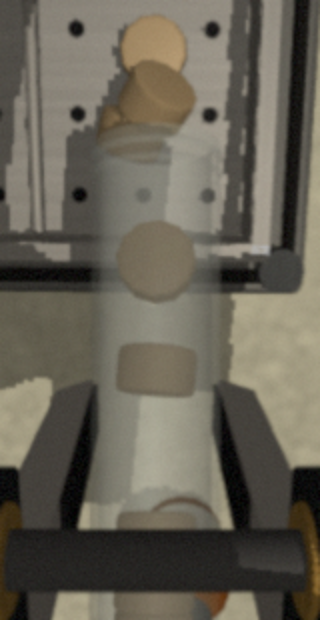

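Emit:
{"op": "apply_moves", "data": {"rows": [{"xyz": [1.0, -4, -0.4], "yaw": 0, "hand": 20}, {"xyz": [0.6, -4.2, 0], "yaw": 0, "hand": 20}]}}

```text
clock: 11.15
ee_pos: [630.6, -154.6, 75.9]
ee_rot: [-0.053, 0.999, -0.0, 0.0]
contact_force: [0.5, 0.4, -0.2]
finger_gap: 0.392
```

```bash
python3 - <<'E'
from h import *
st()
m,im=snap("wrist","w13")
cv2.imwrite("pics/w13z.png",cv2.resize(im[0:350,200:400,::-1],None,fx=2,fy=2))
E
```

```text
t 11.15 tcp [ 630.6 -154.6   75.9] toolx [-0.994 -0.106 -0.001] toolz [ 0.001 -0.    -1.   ] F [ 0.5  0.4 -0.2] gap 0.392
```

View pics/w13z.png

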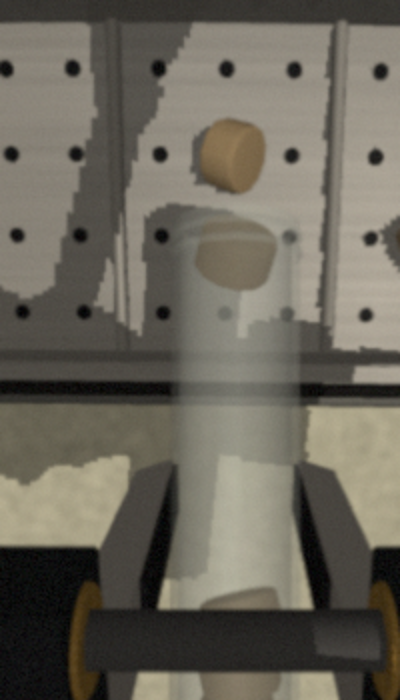

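Emit:
{"op": "apply_moves", "data": {"rows": [{"xyz": [0, 0, 0], "yaw": 0, "hand": 20}, {"xyz": [0, 0, 0], "yaw": 0, "hand": 20}]}}

```text
clock: 11.45
ee_pos: [630.3, -153.3, 75.4]
ee_rot: [-0.052, 0.999, 0.0, -0.0]
contact_force: [0.4, -0.6, -1.2]
finger_gap: 0.393
```

```bash
python3 - <<'E'
from h import *
st()
m,im=snap("wrist","w14")
m,im=snap("scene","s14")
cv2.imwrite("pics/s14z.png",cv2.resize(im[130:280,220:420,::-1],None,fx=4,fy=4,interpolation=cv2.INTER_CUBIC))
E
```

```text
t 11.45 tcp [ 630.3 -153.3   75.4] toolx [-0.995 -0.104  0.   ] toolz [-0.     0.001 -1.   ] F [ 0.4 -0.6 -1.2] gap 0.393
```

View pics/w14.png

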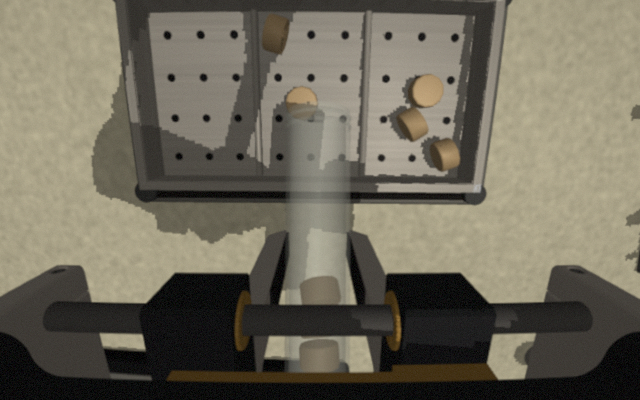

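View pics/s14z.png

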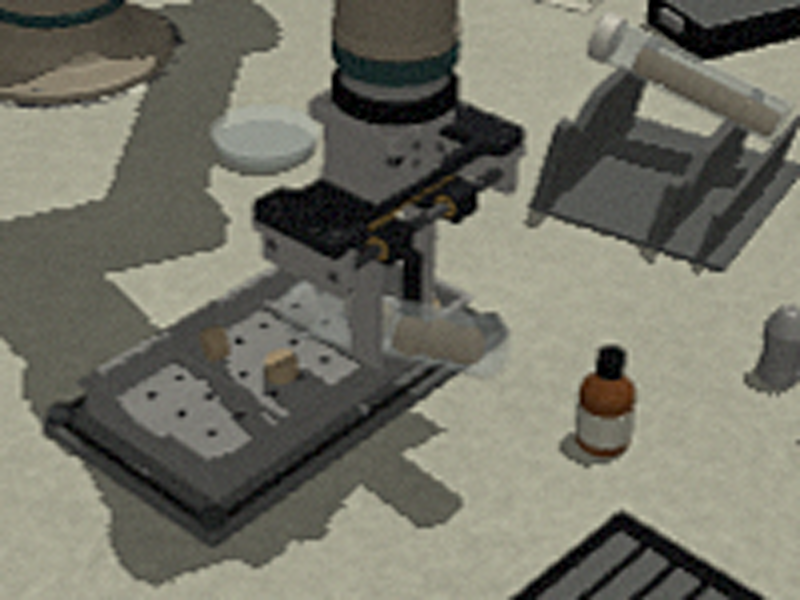

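Emit:
{"op": "apply_moves", "data": {"rows": [{"xyz": [0, 0, 0], "yaw": 0, "hand": 20}]}}

```text
clock: 11.68
ee_pos: [630.4, -153.2, 75.5]
ee_rot: [-0.053, 0.999, 0.0, -0.0]
contact_force: [-0.2, 0.3, -0.7]
finger_gap: 0.393
```

```bash
python3 - <<'E'
from h import *
m,im=snap("wrist","w15")
E
```

```text
(no output)
```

View pics/w15.png

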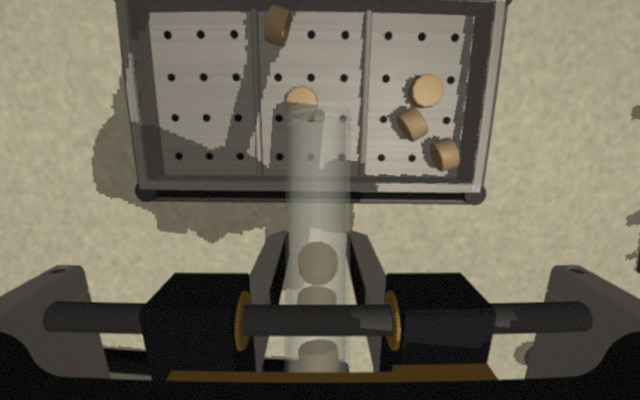

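Emit:
{"op": "apply_moves", "data": {"rows": [{"xyz": [0.3, -4.2, 0], "yaw": 0, "hand": 20}, {"xyz": [0, -4.3, 0], "yaw": 0, "hand": 20}, {"xyz": [0, 0, 0], "yaw": 0, "hand": 20}, {"xyz": [0, 0, 0], "yaw": 0, "hand": 20}]}}

```text
clock: 12.22
ee_pos: [635.8, -238.3, 75.2]
ee_rot: [-0.052, 0.999, 0.001, -0.0]
contact_force: [0.4, -0.3, -1.3]
finger_gap: 0.391
```

```bash
python3 - <<'E'
from h import *
st()
m,im=snap("wrist","w16")
E
```

```text
t 12.22 tcp [ 635.8 -238.3   75.2] toolx [-0.995 -0.104  0.   ] toolz [-0.001  0.001 -1.   ] F [ 0.4 -0.3 -1.3] gap 0.391
```

View pics/w16.png

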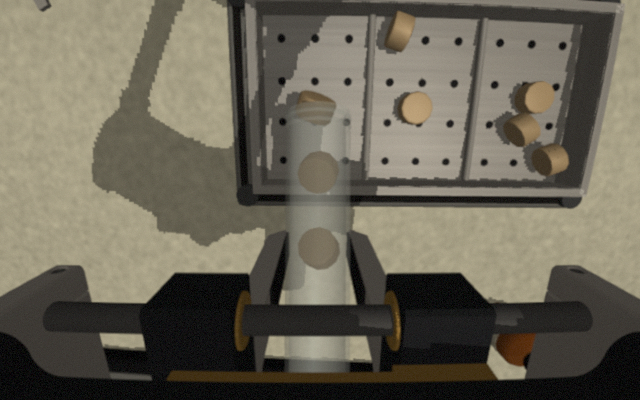

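One is leaving the mouth into the third bay at (316,103); two more slide flat at v≈172 and 248; the middle bay holds two, the right bay three.

Emit:
{"op": "apply_moves", "data": {"rows": [{"xyz": [0, 0, 0], "yaw": 0, "hand": 20}, {"xyz": [0, 0, 0], "yaw": 0, "hand": 20}, {"xyz": [0, 0, 0], "yaw": 0, "hand": 20}, {"xyz": [0, 0, 0], "yaw": 0, "hand": 20}]}}

```text
clock: 12.78
ee_pos: [636.2, -238.8, 75.5]
ee_rot: [-0.052, 0.999, 0.0, 0.0]
contact_force: [0.7, 0.2, -0.4]
finger_gap: 0.393
```

```bash
python3 - <<'E'
from h import *
m,im=snap("wrist","w17")
E
```

```text
(no output)
```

View pics/w17.png

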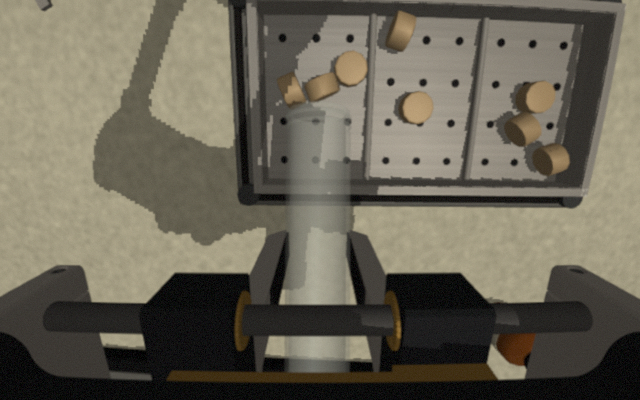

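Emit:
{"op": "apply_moves", "data": {"rows": [{"xyz": [0, 0, 0], "yaw": 0, "hand": 20}, {"xyz": [-0.5, 0, -1.5], "yaw": 0, "hand": 20}, {"xyz": [-0.5, 0, -2.5], "yaw": 0, "hand": 20}, {"xyz": [-0.5, 0, -2.5], "yaw": 0, "hand": 20}, {"xyz": [0, 0, -1], "yaw": 0, "hand": 20}, {"xyz": [0, 0, 0], "yaw": 0, "hand": 20}]}}

```text
clock: 13.58
ee_pos: [651.4, -237.7, 151.5]
ee_rot: [-0.052, 0.999, -0.0, 0.001]
contact_force: [-0.3, -0.2, -0.6]
finger_gap: 0.394
```

```bash
python3 - <<'E'
from h import *
m,im=snap("wrist","w18")
w=load("w17")
for uv in ((290,88),(322,86),(350,68),(402,30),(417,107),(537,97),(522,129),(551,159)): print(panf(onz(w,uv,23))-[0,3])
plan((555.5,183.7,150),195)
E
```

```text
[  -6.6 -101. ]
[ -8.  -77.6]
[-20.4 -57.4]
[-46.  -21.3]
[ 6.3 -6.6]
[-2.5 84.6]
[21.2 76.6]
[ 44.  104.6]
t 13.62 tcp [ 650.8 -237.4  150.4] toolx [-0.995 -0.104  0.   ] toolz [-0.  0. -1.] F [-0.1 -0.1 -0.5] gap 0.399
yaw deg -9.04
after-yaw shift cm -1.69 43.14 0.04
```

View pics/w18.png

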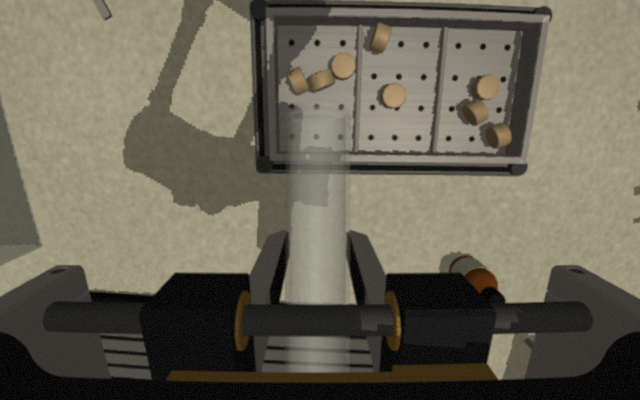

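Emit:
{"op": "apply_moves", "data": {"rows": [{"xyz": [0, 2, -0.5], "yaw": -3, "hand": 20}, {"xyz": [0, 4.5, 0], "yaw": -3, "hand": 20}, {"xyz": [0, 6, 0], "yaw": -3, "hand": 20}, {"xyz": [0, 6, 0], "yaw": 0, "hand": 20}, {"xyz": [0, 6, 0], "yaw": 0, "hand": 20}, {"xyz": [0, 6, 0], "yaw": 0, "hand": 20}, {"xyz": [0, 5, 0], "yaw": 0, "hand": 20}, {"xyz": [0, 3.5, 0], "yaw": 0, "hand": 20}]}}

```text
clock: 14.62
ee_pos: [558.6, 144.8, 155.1]
ee_rot: [-0.132, 0.991, 0.001, -0.001]
contact_force: [1.0, 0.0, -0.8]
finger_gap: 0.393
```

Emit:
{"op": "apply_moves", "data": {"rows": [{"xyz": [0, 2, 0], "yaw": 0, "hand": 20}, {"xyz": [0, 0, 0], "yaw": 0, "hand": 20}, {"xyz": [0, 0, 0], "yaw": 0, "hand": 20}]}}

```text
clock: 15.0
ee_pos: [556.2, 159.9, 155.3]
ee_rot: [-0.13, 0.992, -0.0, -0.0]
contact_force: [-0.5, 0.1, -0.3]
finger_gap: 0.393
```

```bash
python3 - <<'E'
from h import *
plan((555.5,183.7,110),195)
m,im=snap("wrist","w19")
m,im=snap("scene","s19")
cv2.imwrite("pics/s19z.png",cv2.resize(im[80:230,300:460,::-1],None,fx=4,fy=4,interpolation=cv2.INTER_CUBIC))
E
```

```text
t 15.0 tcp [556.2 159.9 155.3] toolx [-0.966 -0.258  0.   ] toolz [ 0.    -0.001 -1.   ] F [-0.5  0.1 -0.3] gap 0.393
yaw deg -0.05
after-yaw shift cm -0.55 2.31 4.53
```

View pics/w19.png

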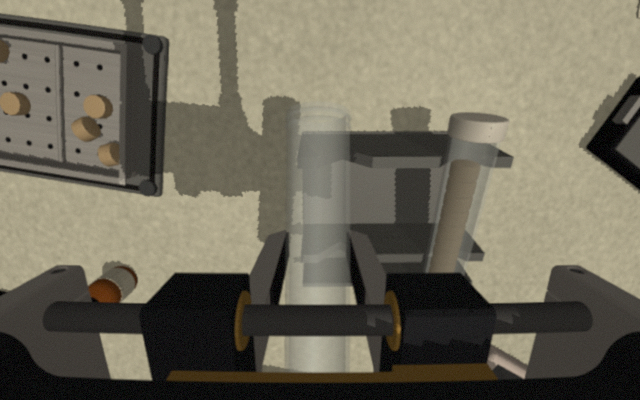

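View pics/s19z.png

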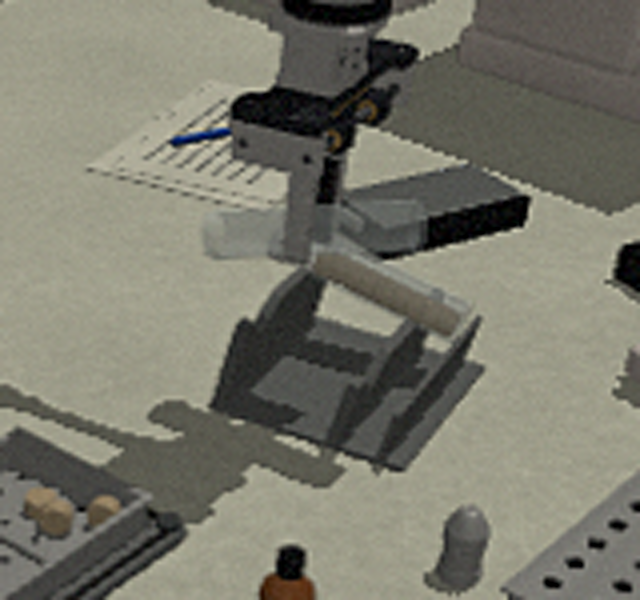

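Emit:
{"op": "apply_moves", "data": {"rows": [{"xyz": [-0.3, 1.2, 0.5], "yaw": 0, "hand": 20}, {"xyz": [-0.25, 1.1, 1], "yaw": 0, "hand": 20}, {"xyz": [0, 0, 1.5], "yaw": 0, "hand": 20}, {"xyz": [0, 0, 1.5], "yaw": 0, "hand": 20}, {"xyz": [0, 0, 0.5], "yaw": 0, "hand": 20}, {"xyz": [0, 0, 0], "yaw": 0, "hand": 20}], "newtons": 25}}

```text
clock: 15.85
ee_pos: [555.1, 184.3, 104.9]
ee_rot: [-0.13, 0.992, -0.0, -0.0]
contact_force: [-0.5, -0.6, -0.2]
finger_gap: 0.396
```

```bash
python3 - <<'E'
from h import *
plan((555.5,183.7,60.7),195)
m,im=snap("wrist","w20")
E
```

```text
t 15.85 tcp [555.1 184.3 104.9] toolx [-0.966 -0.258  0.001] toolz [-0.001 -0.    -1.   ] F [-0.5 -0.6 -0.2] gap 0.396
yaw deg -0.05
after-yaw shift cm -0.02 -0.07 4.42
```

View pics/w20.png

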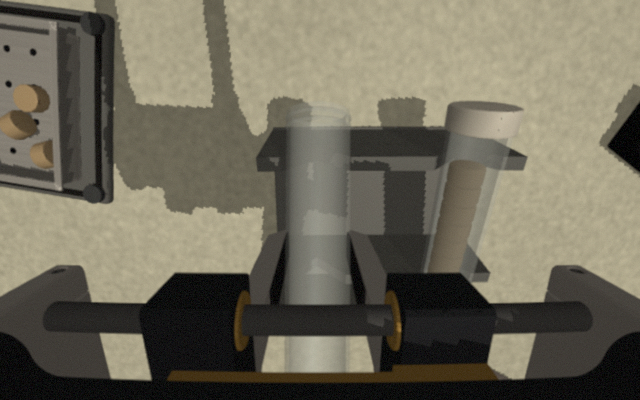

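Tube is centred over its lane (u≈318). Lower with pivoting.

Emit:
{"op": "apply_moves", "data": {"rows": [{"xyz": [0, 0, 1], "yaw": 0, "hand": 20}, {"xyz": [0, 0, 0.7], "yaw": 0, "hand": 20}, {"xyz": [0, 0, 0.6], "yaw": 0, "hand": 20}, {"xyz": [0, 0, 0.6], "yaw": 0, "hand": 20}, {"xyz": [0, 0, 0.6], "yaw": 0, "hand": 20}, {"xyz": [0, 0, 0], "yaw": 0, "hand": 20}]}}

```text
clock: 16.65
ee_pos: [555.7, 184.1, 70.2]
ee_rot: [-0.13, 0.991, -0.0, 0.0]
contact_force: [3.7, -3.2, 1.6]
finger_gap: 0.394
```

```bash
python3 - <<'E'
from h import *
plan((555.5,183.7,60.7),195)
m,im=snap("wrist","w21")
m,im=snap("scene","s21")
cv2.imwrite("pics/s21z.png",cv2.resize(im[80:230,300:460,::-1],None,fx=4,fy=4,interpolation=cv2.INTER_CUBIC))
E
```

```text
t 16.65 tcp [555.7 184.1  70.2] toolx [-0.966 -0.258 -0.   ] toolz [ 0.001 -0.001 -1.   ] F [ 3.7 -3.2  1.6] gap 0.394
yaw deg -0.02
after-yaw shift cm 0.03 -0.03 0.95
```

View pics/w21.png

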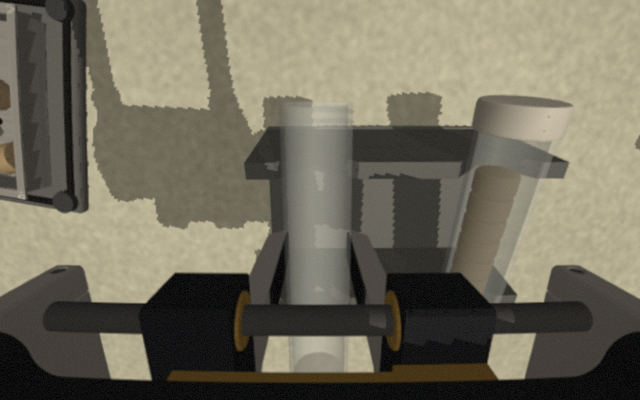

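View pics/s21z.png

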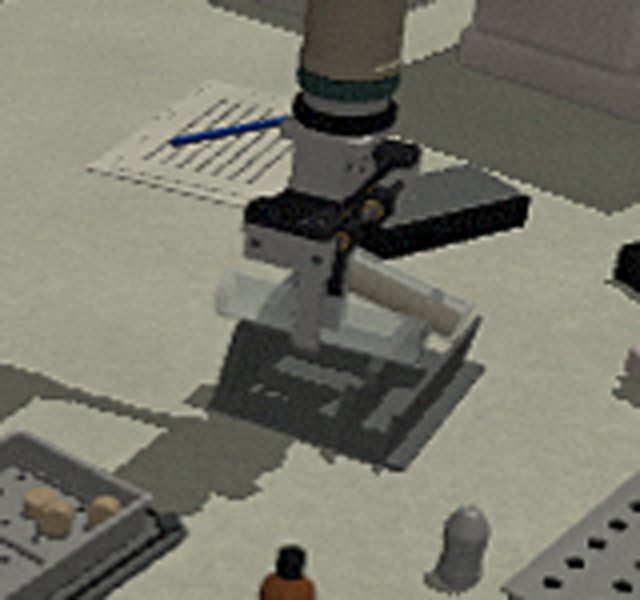

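Emit:
{"op": "apply_moves", "data": {"rows": [{"xyz": [0, 0, 0.3], "yaw": 0, "hand": 20}, {"xyz": [0, 0, 0.3], "yaw": 0, "hand": 20}, {"xyz": [0, 0, 0.2], "yaw": 0, "hand": 20}, {"xyz": [0, 0, 0.1], "yaw": 0, "hand": 20}, {"xyz": [0, 0, 0], "yaw": 0, "hand": 20}], "newtons": 15}}

```text
clock: 17.38
ee_pos: [555.0, 184.6, 61.3]
ee_rot: [-0.13, 0.991, 0.0, -0.0]
contact_force: [2.5, -2.7, 1.3]
finger_gap: 0.4
```

```bash
python3 - <<'E'
from h import *
plan((555.5,183.7,60.7),195)
m,im=snap("wrist","w22")
m,im=snap("scene","s22")
cv2.imwrite("pics/s22z.png",cv2.resize(im[80:230,300:460,::-1],None,fx=4,fy=4,interpolation=cv2.INTER_CUBIC))
E
```

```text
t 17.38 tcp [555.  184.6  61.3] toolx [-0.966 -0.258  0.001] toolz [-0.001  0.    -1.   ] F [ 2.5 -2.7  1.3] gap 0.4
yaw deg -0.04
after-yaw shift cm -0.02 -0.1 0.06
```

View pics/w22.png

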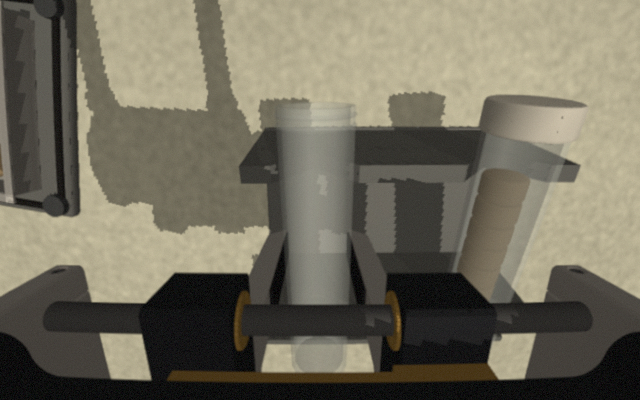

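View pics/s22z.png

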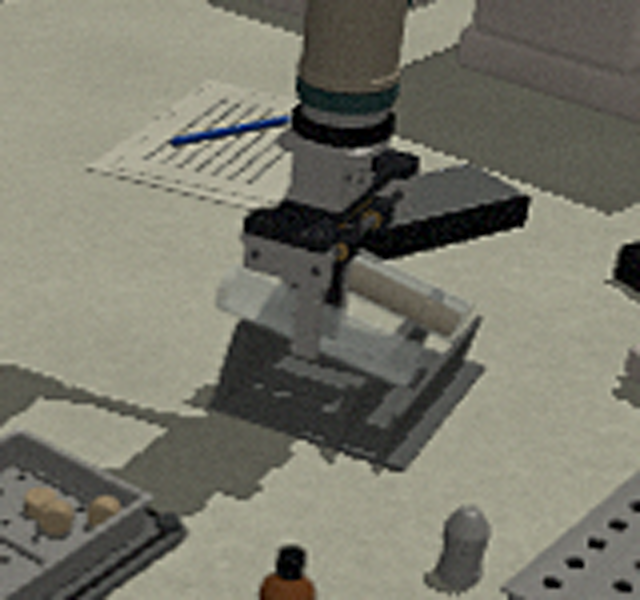

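Emit:
{"op": "apply_moves", "data": {"rows": [{"xyz": [0, 0, 0.1], "yaw": 0, "hand": 20}, {"xyz": [0, 0, 0.1], "yaw": 0, "hand": 20}, {"xyz": [0, 0, 0], "yaw": 0, "hand": 20}, {"xyz": [0, 0, 0], "yaw": 0, "hand": 20}], "newtons": 5}}

```text
clock: 17.98
ee_pos: [554.6, 184.7, 59.2]
ee_rot: [-0.13, 0.992, 0.0, -0.001]
contact_force: [0.8, -0.8, 0.2]
finger_gap: 0.399
```

Emit:
{"op": "apply_moves", "data": {"rows": [{"xyz": [0, 0, 0], "yaw": 0, "hand": 45}, {"xyz": [0, 0, 0], "yaw": 0, "hand": 60}, {"xyz": [0, 0, 0], "yaw": 0, "hand": 80}, {"xyz": [0, 0, 0], "yaw": 0, "hand": 100}, {"xyz": [0, 0, 0], "yaw": 0, "hand": 100}, {"xyz": [0, 0, 0], "yaw": 0, "hand": 100}, {"xyz": [0, 0, 0], "yaw": 0, "hand": 100}]}}

```text
clock: 18.85
ee_pos: [555.4, 184.6, 59.5]
ee_rot: [-0.13, 0.991, 0.0, 0.0]
contact_force: [0.4, 0.6, -0.2]
finger_gap: 0.998
```

```bash
python3 - <<'E'
from h import *
st();snap("wrist","w23")
E
```

```text
t 18.85 tcp [555.4 184.6  59.5] toolx [-0.966 -0.258 -0.   ] toolz [ 0.  0. -1.] F [ 0.4  0.6 -0.2] gap 0.998
```

View pics/w23.png

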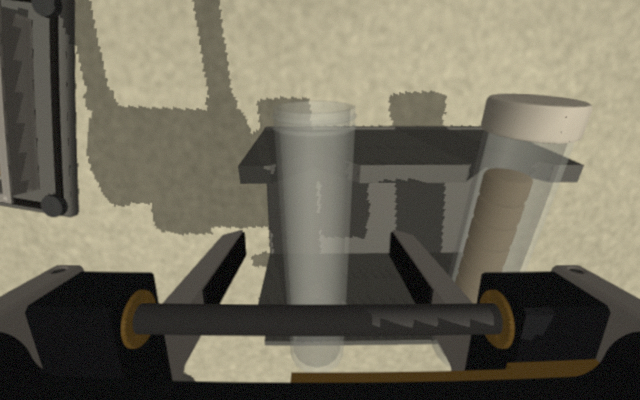

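The tube lies in its lane (mouth at (316,107), closed end at (316,352)), matching the starting picture; the fingers are clear. Lift and check.

Emit:
{"op": "apply_moves", "data": {"rows": [{"xyz": [0, 0, -2], "yaw": 0, "hand": 100}, {"xyz": [0, 0, -5], "yaw": 0, "hand": 100}, {"xyz": [0, 0, -5], "yaw": 0, "hand": 100}, {"xyz": [-2, 0, -5], "yaw": 0, "hand": 100}, {"xyz": [-4, 0, 0], "yaw": 0, "hand": 100}, {"xyz": [-0.5, 0, 0], "yaw": 0, "hand": 100}, {"xyz": [0, 0, 0], "yaw": 0, "hand": 100}]}}

```text
clock: 19.77
ee_pos: [617.4, 201.1, 228.4]
ee_rot: [-0.13, 0.991, -0.0, -0.001]
contact_force: [0.1, -1.3, 0.1]
finger_gap: 1.003
```

```bash
python3 - <<'E'
from h import *
st();snap("wrist","w24");m,im=snap("top","t24")
cv2.imwrite("pics/t24z.png",cv2.resize(im[140:260,150:390,::-1],None,fx=3.3,fy=3.3,interpolation=cv2.INTER_CUBIC))
m,im=snap("scene","s24")
cv2.imwrite("pics/s24z.png",cv2.resize(im[120:270,220:440,::-1],None,fx=3.6,fy=3.6,interpolation=cv2.INTER_CUBIC))
E
```

```text
t 19.77 tcp [617.4 201.1 228.4] toolx [-0.966 -0.258  0.003] toolz [-0.003 -0.    -1.   ] F [ 0.1 -1.3  0.1] gap 1.003
```

View pics/w24.png

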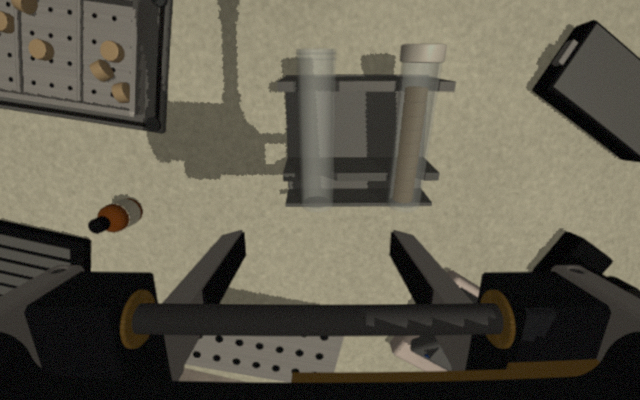

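View pics/t24z.png

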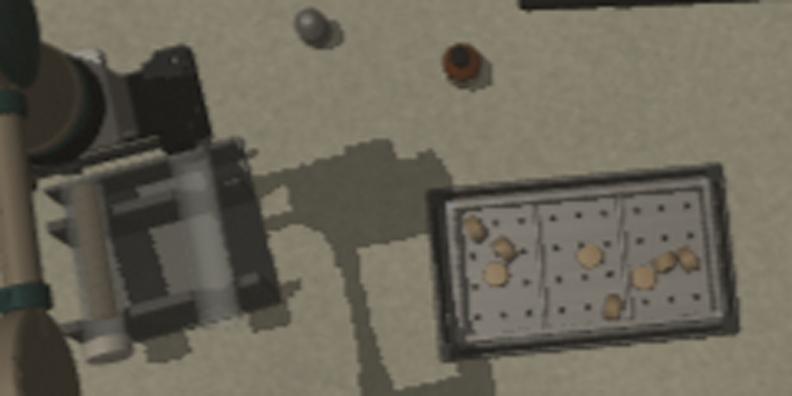

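View pics/s24z.png

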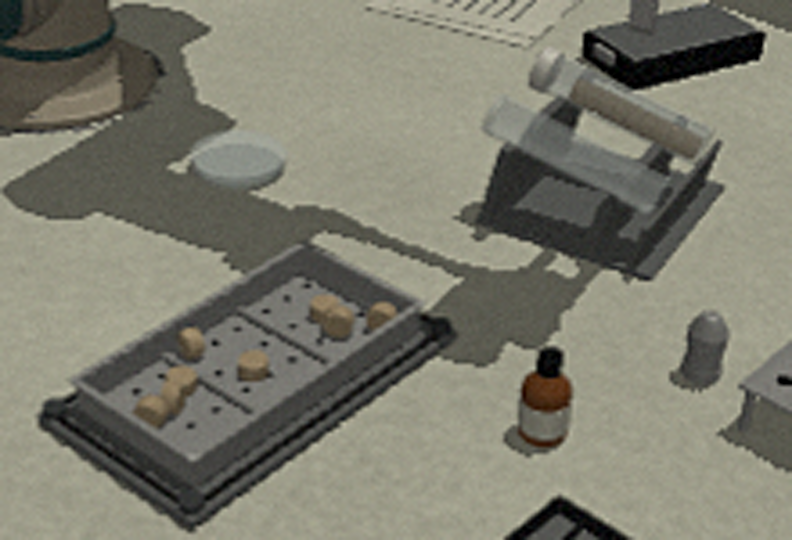

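```bash
python3 - <<'E'
from h import *
t=load("t24");s=load("s24")
for n,a,b in (("mid edge",(612,306),(192,343)),("mid",(588,256),(252,364)),("L1",(643,277),(182,380))):
    ua=(150+a[0]/3.3,140+a[1]/3.3);ub=(220+b[0]/3.6,120+b[1]/3.6)
    x,e=tri((t,ua),(s,ub));print(n,x.round(1),e,panf(x)-[0,3],"top z24",panf(onz(t,ua,24))-[0,3])
for u,v in ((622,200),(625,315),(540,205),(543,325)):
    print("rib",panf(onz(t,(150+u/3.3,140+v/3.3),21))-[0,3])
E
```

```text
mid edge [ 492.9 -196.5   25.9] [2.4, 2.4] [-45.6 -24.4] top z24 [-47.2 -26.3]
mid [ 540.7 -174.4   21.3] [1.4, 1.4] [ 4.3 -7.3] top z24 [ 3.2 -8.2]
L1 [ 520.8 -227.3   22.3] [2.0, 2.0] [-21.1 -57.9] top z24 [-22.4 -59.2]
rib [ 54.4 -47.1]
rib [-57.1 -38.1]
rib [57.5 33.1]
rib [-58.7  41.9]
```

Emit:
{"op": "apply_moves", "data": {"rows": [{"xyz": [0, 0, 0], "yaw": 0, "hand": 100}, {"xyz": [0, 0, 0], "yaw": 0, "hand": 100}, {"xyz": [0, 0, 0], "yaw": 0, "hand": 100}, {"xyz": [0, 0, 0], "yaw": 0, "hand": 100}]}}

```text
clock: 20.42
ee_pos: [618.1, 201.3, 229.5]
ee_rot: [-0.13, 0.991, 0.0, 0.0]
contact_force: [-0.6, 0.7, 0.2]
finger_gap: 1.0
```

```bash
python3 - <<'E'
from h import *
m,im=snap("top","t25")
d=cv2.absdiff(cv2.imread("pics/t24.png"),cv2.imread("pics/t25.png"))[190:250,275:375].max(2);print(d.max(),(d>40).sum())
for f in ("w1","w24"):
    print(load(f)["camera_from_world"][:3,3].round(1))
w1=load("w1");w=load("w24")
print("mouth start",onz(w1,(318.5,52.5),95).round(1),"now",onz(w,(315.5,52.5),95).round(1),"closed start",onz(w1,(323,206),60).round(1),"now",onz(w,(317.5,205.5),60).round(1))
E
```

```text
25 0
[ -44.6  659.1 -246.3]
[ -34.2  660.4 -246.7]
mouth start [480.8 162.9  95. ] now [481.2 163.1  95. ] closed start [638.5 206.8  60. ] now [637.7 207.2  60. ]
```

Everything is at rest, both tube ends are within about 1 mm of the start, and the tablets lie 3/2/3 with margins of at least 12 mm from the bay limits. I am handing in.

```bash
python3 -c "
from plant import bot
print(bot.hand_in())"
```

```text
the job is handed in; nothing more can be done
None
```

I shook all eight tablets into the pan and laid the empty tube back in its own lane, mouth the same way. The job was handed in at about 20.5 s; no verdict is reported.

**How it went:** The moves cannot pitch the tool. So I tipped the tube mouth-down by about 16° by pressing its closed end into the front V notch of its own lane and letting it pivot between the pads. Pressing it into the notches on the way back turned it mouth-up again.

**Last checks:**
- **Tablets:** They lie 3 / 2 / 3 in the three bays and are at rest. The two nearest the rib at y = -41 mm are about 15 mm and 17 mm from it. A few stand on edge, but their centres measure 21 to 26 mm above the bench, under the 45 mm limit.
- **Tube:** Released in the rack, with both ends within about 1 mm of where they started.
- **Bystanders:** They look unmoved in the pictures. I did not measure their positions again.

**What disagreed:**
- **Tablet motion:** Tablets moved much more than the text says. One 20 mm jerk set them sliding one after another, so I followed the flow from bay to bay instead of shaking each one.
- **Pan position:** The wrist view put the pan about 3 mm further left than the top view. I corrected for this before pouring.

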